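# Feed a coupon blank under the guard of a marking press with a push stick

### The job

Load the metal coupon blank that lies on the marking press's feed table: take the wooden push stick, push the blank from behind with the stick, through the low opening under the guard and beneath the sprung roller, until it sits firmly against the back gauge's stop screw with the sprung tip pushed in, but not so hard that the gauge, which is only clamped by a thumb screw, slips off its setting. Keep the gripper itself off the blank and leave the other things on the bench alone. Then draw the stick out and lay it down on the bench again about where you found it, upright on its flat underside, without dropping it.

Things in the scene. Friction and masses are not known exactly. Their poses are not given: they have to be found in the camera images.
- press: Small grey fixed bench press for stamping coupons, base 310 x 116 mm, 0.32 m tall. Origin: on the bench, centre line, in the plane of the guard's front; x = feed direction, away from the feed table; z up. Top of its steel bed: z = 20 mm, x = -135 to +165 mm, 104 mm wide; x < 0 is the open feed table. Ram and head stand over x = 55 to 175 mm, from z = 66 mm up.
- mouth (a point): Guard opening, at bed level in the plane of the guard's front (press x = 0, y = 0, z = 20 mm; same axes). Opening 22 mm high, 88 mm wide under a clear window 45 mm high, clear cheeks behind it. Two guide rails 43 mm apart, 14 mm high, run from x = -15 to +130 mm; their flared lead-ins start at x = -44 mm, 71 mm apart there.
- nip (a point): Point on the bed below the sprung hold-down roller (press x = 56 mm, y = 0, z = 20 mm; same axes). The free-turning roller, radius 10 mm, hangs 10 mm above the bed and the blank must lift it 2 mm: a push of some 6 to 11 N as its front edge goes under, then a drag of some 4 to 8 N. It keeps the blank from sliding back.
- gauge: Back gauge block between the rails, 18 x 32 x 16 mm, with a brass thumb screw on top whose clamp holds about 9 N along the feed; pushed harder it slides back. Origin: centre of its front face, at bed level (press x = 108 mm); axes as the press's. A stop screw with a 13 mm collar sticks out of that face towards the blank, by anything from 4 to 24 mm as set; that is not measured and must be felt.
- tip (a joint): Sprung brass tip, 5 mm thick, in the end of the stop screw's collar, 8 mm above the bed: m pressed in, 0 = free, showing 2.5 mm before the collar; 2.5 mm = flush, the blank's front on the collar, home. Its spring gives 0.8 N at first and 1.8 N when flush, less than the roller's drag, so a blank pushed home stays home.
- blank: Coupon blank, plain aluminium bar 60 x 40 x 12 mm with a small dark dot on top near its rear end, 0.07 to 0.12 kg, lying flat and a little askew on the feed table in front of the guard. Origin: centre of its underside; x = its 60 mm length, towards the guard; z up. The stick pushes on its rear end, at x = -30 mm.
- blank_front (a point): Middle of the lower edge of the blank's front end, which must meet the stop screw: x = +30 mm, z = 0 of the blank; same axes.
- stick: Wooden push stick lying on its flat underside, 170 x 20 mm, 0.07 kg. Origin: underside, below the middle of the handle; x runs along it to the square rubber-faced nose at x = +125 mm; z up. Shaft 12 mm high, x = -45 to +125 mm, fits under the guard. Handle: upright block x = -30 to +30 mm, 20 mm wide, up to z = 46 mm, with a sloping fillet before it; grip it across the 20 mm.
- spares: Bystander: stack of three such blanks on the bench beyond the press, 60 x 40 x 36 mm. Origin: centre of its underside.
- caliper: Bystander: digital caliper, 62 x 210 x 12 mm, on the bench beyond the press. Origin: centre of its underside.
- timer: Bystander: white bench timer, 70 x 62 x 21 mm, on the bench beyond the feed table, by the sink. Origin: centre of its underside.
- beaker: Bystander: 100 ml glass beaker, 56 x 64 x 70 mm, on the front strip of the bench in front of the sink. Origin: centre of its underside.

How it is judged:
By the outcome, as a careful person would: the job done as asked, in the order asked, and still so for the second after the job is handed in, with the robot touching nothing.
It also fails if it takes over 72 s, if anything falls off the work surface, if the arm or the gripper's body presses on something with over 40 N, if the wrist force passes 120 N, or if a joint passes its speed limit or range.

### The arm

A 6-joint arm with a two-finger parallel gripper is mounted at the origin on a cart in front of the work surface, level with it; the furniture and walls round the work are solid. World frame = base frame: x ahead of the robot, y to its left, z up, the work surface at z = 0. Lengths are in mm, angles in degrees, forces in N, time in s.
With the tool pointing down it reaches from about 350 to 850 mm from the base axis. Payload 8.1 kg.
Tool frame: the origin (TCP) lies on the centre line of the jaws, within the pads' length; the fingertips stand 11 mm ahead of it and the grasp point (between the pads) lies 8 mm behind it; z points along the fingers, y is the direction in which the jaws open and shut (so a half turn about z gives the same grasp; the last joint's range is limited). The gripper opens to 85 mm and grips with 20 to 120 N. Pads are 22 mm wide; open, the fingers measure 114 mm over their backs; the gripper's body (76 mm by 85 mm) begins 54 mm behind the grasp point. The pads swing forward as they close: fully open they stand 13 mm farther back than shut.
Start: joints at [58.361, 7.471, 85.268, -0, 87.261, -4.893], TCP at [269.999, 535.823, 242.292] pointing down, gripper open.
Joint ranges: [-169.43, 169.43], [-51.17, 129.36], [1.28, 143.12], [-76.62, 256.62], [0, 156.53], [-152.29, 152.29]. Speed limits (degrees/s): [136.94, 136.94, 159.86, 180, 180, 180].

### API

Orientations are given as [roll, pitch, yaw] about the fixed x, y, z axes, in that order (R = Rz(yaw) Ry(pitch) Rx(roll)).
In Python, from bench import telemetry, viewer, r gives the robot as it stands.
- The arm moves only by the shell command python3 -m inch 'ROWS' [FORCE]. ROWS is JSON, a list of rows, each a list of 3 entries, a list of its own where there are three numbers: the shift along the tool's x, y, z in cm, then the turn, a rotation vector about the tool's x, y, z in rad, then the opening, from 0 (shut) to 1 (fully open). A call has 1 to 20 rows; each row is the pose to reach, as a shift and turn from the pose commanded when the call began, along the tool's axes at that moment; what a row does not reach only later rows make up. A row lasts 1/10 s, in which the tool goes at most 50 mm and 8.59 degrees, less where a joint would pass 70% of its speed; a pose out of reach is approached as far as the arm can. A call with a gripper value outside its range is refused whole. The fingers move at their own pace and stop on an object; FORCE is the grip in N (left out, the last holds). Time passes only in rows, so rows that repeat a pose let the fingers close. It gives the time, the measured TCP pose, the force and the opening at its end, in the units of the state.
- telemetry.sense(): the state, without advancing time (a new reading comes with each control period).
- viewer.snapshot(name): name is "scene" or "side" or "wrist"; returns the picture (480x640x3 uint8, red, green, blue); there is no depth.
- viewer.camera_model(name): a dict with "fx", "fy", "cx", "cy" (pixels), "cam_to_world" (4x4, takes a point from camera to world coordinates); the wrist camera has in their place "mount" (4x4, takes a point from camera to tool coordinates, whose origin is the TCP and whose axes are the flange's). Camera axes: x right, y down, z forward; pixel columns grow to the right and rows downward; lengths in mm; the calibration is good to about 2 mm. A picture is of the moment at which its call begins: read the wrist's pose just before it. camera_model takes no time and is no camera call.
- r.hand_in(): hands the job in, once; it reports no verdict.
The state is a dict: "time": time; "joint_pos": joint angles; "qd": joint speeds; "joint_efforts": joint torques, N m; "tool_pos": TCP position; "tcp_rot": TCP orientation; "ft_force": force on the tool from outside, world axes, zero at the start; "wrist_torque": the same for the moment, N m; "finger_gap": finger opening in mm.
Only numpy, scipy, OpenCV 4.12 (cv2) and the standard library are available. Lean on these libraries where they do the work, as an engineer would, in place of code of your own. Each camera call takes 0.05 s, during which the arm holds its last target.

## Working session

There is one attempt and no reset: what is moved stays moved. The work goes in short steps, Python scripts to look and compute and a shell command to move; the robot and the scene stay as the last step left them, time stands still between calls to the robot, and variables do not carry over. Pictures are saved under pics/ and viewed, and the job is handed in when it is done.

```bash
ls; mkdir -p pics; python3 - <<'E'
from bench import telemetry, viewer, r
import cv2
print(telemetry.sense())
for n in ("scene","side","wrist"):
    im=viewer.snapshot(n); cv2.imwrite(f"pics/{n}0.png",im[:,:,::-1]); 
    print(n,viewer.camera_model(n))
E
```

```text
pics
{'time': 0.0, 'joint_pos': array([ 5.83596575e+01,  7.51599327e+00,  8.53320766e+01, -6.86859827e-04,
        8.72601614e+01, -4.89397625e+00]), 'qd': array([ 0.11580234, -0.02585909,  0.04004507,  0.03114939,  0.06451966,
       -0.06219417]), 'joint_efforts': array([-1.02144448e-03, -5.69384766e+01, -5.00562501e+01, -2.77599793e-04,
        1.48382667e-02,  7.15802662e-05]), 'tool_pos': array([269.7315377 , 535.3442194 , 241.20836683]), 'tcp_rot': array([-1.79892105e+02, -8.54992798e-03,  1.53253659e+02]), 'ft_force': array([ 0.72684138, -0.2449675 ,  0.25426984]), 'wrist_torque': array([-0.00585983, -0.024552  ,  0.0137501 ]), 'finger_gap': 85.60192441435643}
scene {'fx': 502.66297099406523, 'fy': 502.66297099406523, 'cx': 324.7620077238226, 'cy': 239.92777051732, 'cam_to_world': array([[ 6.68477832e-01, -5.90417939e-01,  4.52265460e-01,
        -5.20905421e+01],
       [-7.43556764e-01, -5.17349227e-01,  4.23642675e-01,
        -6.48320163e+02],
       [-1.61470489e-02, -6.19480779e-01, -7.84845741e-01,
         1.14097980e+03],
       [ 0.00000000e+00,  0.00000000e+00,  0.0
[... 267 characters left out ...]
51e-01, -3.79072551e-01,  7.98358359e-01,
        -8.77332611e+02],
       [ 3.13123087e-03, -9.04047625e-01, -4.27420269e-01,
         4.75745105e+02],
       [ 0.00000000e+00,  0.00000000e+00,  0.00000000e+00,
         1.00000000e+00]])}
wrist {'fx': 332.37197003856284, 'fy': 332.37197003856284, 'cx': 320.5846719168199, 'cy': 237.26983617649995, 'mount': array([[-7.15408289e-04, -9.54413113e-01, -2.98488020e-01,
         7.70949110e+01],
       [ 9.99999696e-01, -7.74937290e-04,  8.10827837e-05,
        -5.53030087e-01],
       [-3.08695970e-04, -2.98487872e-01,  9.54413378e-01,
        -1.30871958e+02],
       [ 0.00000000e+00,  0.00000000e+00,  0.00000000e+00,
         1.00000000e+00]])}
```

View pics/scene0.png

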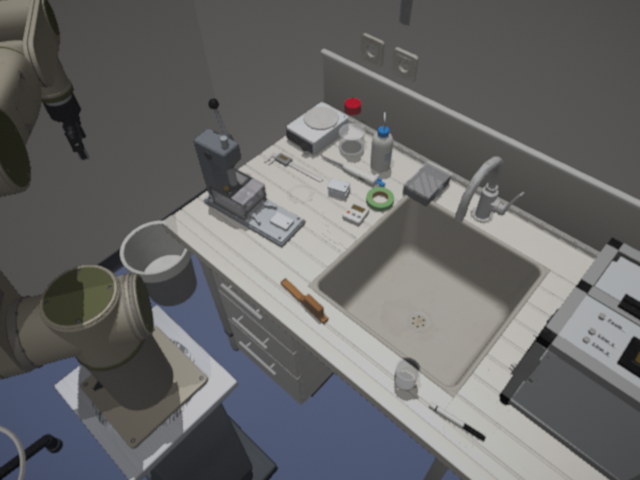

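View pics/side0.png

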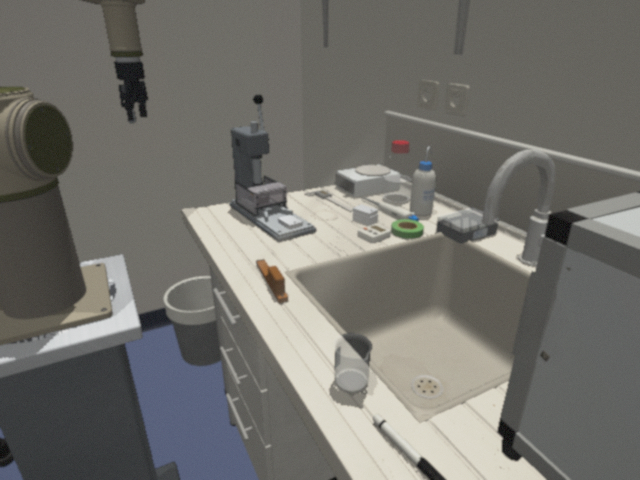

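View pics/wrist0.png

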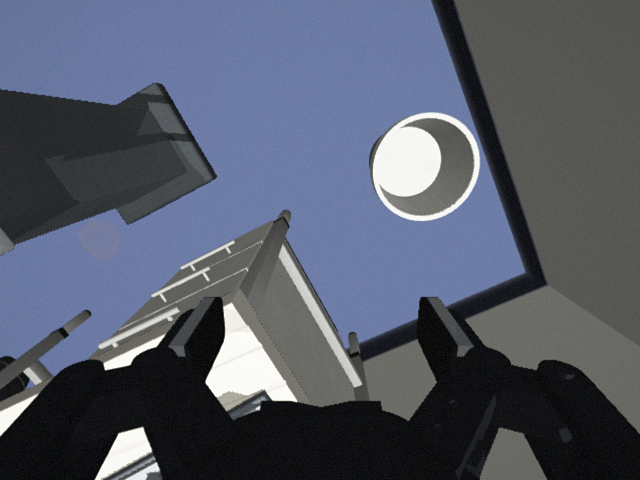

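The scene view shows the press at about (235,190), the feed table with the blank at about (282,221), and the stick from (283,282) to (326,320). The beaker is at (405,375). I'll enlarge these areas.

```bash
python3 - <<'E'
import cv2
a=cv2.imread("pics/scene0.png")
cv2.imwrite("pics/c1.png",cv2.resize(a[180:260,200:310],None,fx=7,fy=7,interpolation=cv2.INTER_CUBIC))
cv2.imwrite("pics/c2.png",cv2.resize(a[265:335,265:345],None,fx=8,fy=8,interpolation=cv2.INTER_CUBIC))
a=cv2.imread("pics/side0.png")
cv2.imwrite("pics/c3.png",cv2.resize(a[170:250,220:330],None,fx=7,fy=7,interpolation=cv2.INTER_CUBIC))
cv2.imwrite("pics/c4.png",cv2.resize(a[245:310,235:305],None,fx=8,fy=8,interpolation=cv2.INTER_CUBIC))
E
```

```text
(no output)
```

View pics/c1.png

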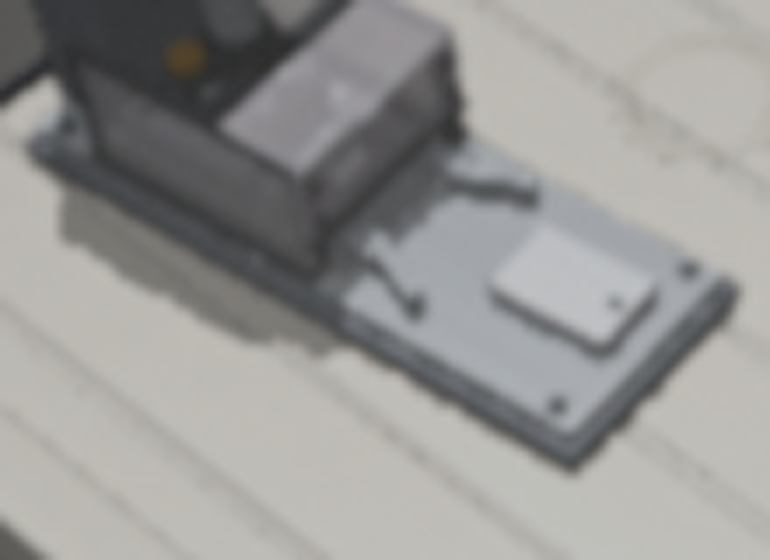

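View pics/c2.png

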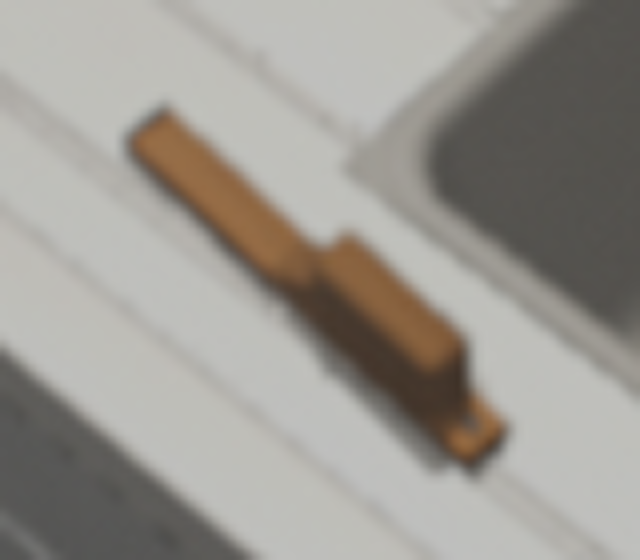

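View pics/c3.png

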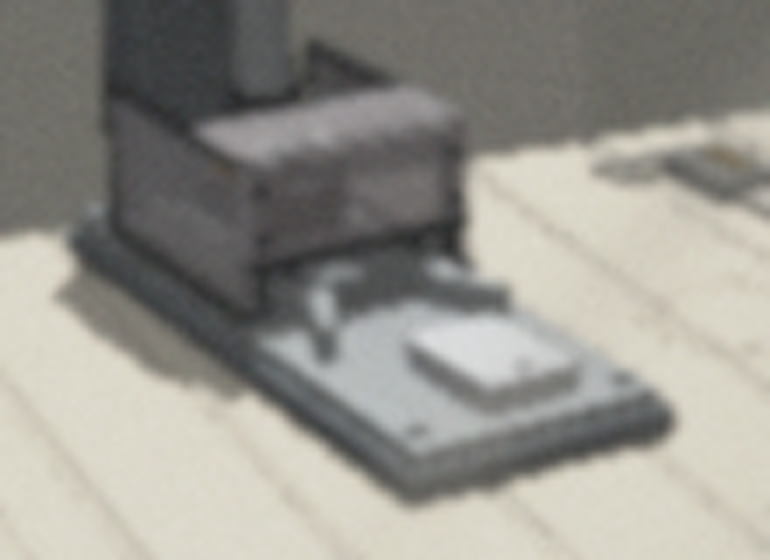

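View pics/c4.png

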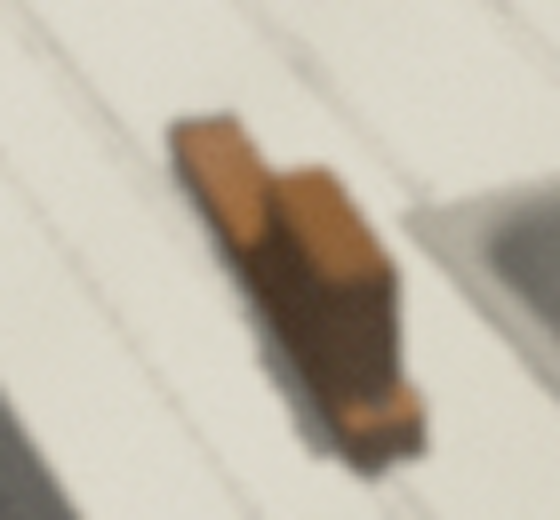

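```bash
cat > h.py <<'E'
import numpy as np, cv2
from scipy.optimize import least_squares
from bench import telemetry, viewer, r
def unproj(cm,uv,z,T=None):
    T=cm["cam_to_world"] if T is None else T
    d=np.array([(uv[0]-cm["cx"])/cm["fx"],(uv[1]-cm["cy"])/cm["fy"],1.]); d=T[:3,:3]@d; o=T[:3,3]
    return o+d*(z-o[2])/d[2]
def proj(cm,P,T=None):
    T=cm["cam_to_world"] if T is None else T
    p=(np.atleast_2d(P)-T[:3,3])@T[:3,:3]
    return np.c_[p[:,0]/p[:,2]*cm["fx"]+cm["cx"],p[:,1]/p[:,2]*cm["fy"]+cm["cy"]]
def tool_T(s):
    from scipy.spatial.transform import Rotation as R
    T=np.eye(4);T[:3,:3]=R.from_euler('xyz',s["tcp_rot"],degrees=True).as_matrix();T[:3,3]=s["tool_pos"];return T
def fit(obs,x0):
    # obs: list (cm,T,local pts,uv); pose x,y,yaw on z=0
    def pts(x,L):
        c,s=np.cos(x[2]),np.sin(x[2]); L=np.atleast_2d(np.array(L,float))
        return np.c_[x[0]+c*L[:,0]-s*L[:,1],x[1]+s*L[:,0]+c*L[:,1],L[:,2]]
    f=lambda x:np.concatenate([(proj(cm,pts(x,L),T)-np.array(uv)).ravel() for cm,T,L,uv in obs])
    q=least_squares(f,x0,x_scale=[100,100,1])
    return q.x,q.fun.reshape(-1,2)
E
python3 - <<'E'
from h import *
sc=viewer.camera_model("scene");sd=viewer.camera_model("side")
c=lambda o,k,l:[(o[0]+(x+.5)/k-.5,o[1]+(y+.5)/k-.5) for x,y in l]
def show(n,o,x0):
    x,res=fit(o,x0);print(n,x[:2].round(1),np.degrees(x[2]).round(2));print(res.round(1).tolist())
h=lambda:0
hs=c((265,265),8,[(165,110),(132,143),(347,235),(430,370),(465,335)])
Ls=[(125,-10,12),(125,10,12),(30,-10,46),(-30,10,46),(-30,-10,46)]
hd=c((235,245),8,[(232,118),(178,128),(325,170),(272,185),(393,268),(322,280)])
Ld=[(125,-10,12),(125,10,12),(30,-10,46),(30,10,46),(-30,-10,46),(-30,10,46)]
for uv,L in zip(hs,Ls):print(unproj(sc,uv,L[2]).round(0))
show("stick sc",[(sc,None,Ls,hs)],[400,200,1.5]);show("stick sd",[(sd,None,Ld,hd)],[400,200,1.5]);show("stick",[(sc,None,Ls,hs),(sd,None,Ld,hd)],[400,200,1.5])
# press: near corners bed top, guard bottom at x=0? 
ps=c((200,180),7,[(575,437),(727,282)]);pd=c((220,170),7,[(413,468),(655,408)])
L=[(-135,52,20),(-135,-52,20)]
for uv in ps:print(unproj(sc,uv,20).round(0))
for uv in pd:print(unproj(sd,uv,20).round(0))
# rail lead-in tips (height 34)
for uv in c((200,180),7,[(412,305),(530,190)]):print('lead',unproj(sc,uv,34).round(0))
for uv in c((220,170),7,[(322,345),(500,293)]):print('lead',unproj(sd,uv,34).round(0))
# blank top z=32
bs=c((200,180),7,[(540,223),(490,285),(605,340),(655,290)]);bd=c((220,170),7,[(500,318),(410,340),(487,395),(580,365)])
for uv in bs:print('bl',unproj(sc,uv,32).round(0))
for uv in bd:print('bl',unproj(sd,uv,32).round(0))
E
```

```text
[430. -47.  12.]
[413. -48.  12.]
[ 419. -143.   46.]
[ 401. -196.   46.]
[ 417. -196.   46.]
stick sc [ 410.1 -169.2] 84.86
[[0.1, -0.6], [-1.5, -0.5], [0.2, -1.4], [-0.2, 1.3], [1.3, 0.9]]
stick sd [ 408.5 -171.6] 84.27
[[1.1, -0.2], [-0.8, 0.2], [0.7, -1.0], [-2.1, -1.1], [1.1, 0.6], [-0.0, 1.1]]
stick [ 409.3 -170. ] 84.5
[[0.3, -0.4], [-1.3, -0.3], [0.3, -1.0], [-0.2, 1.8], [1.3, 1.4], [1.0, -0.5], [-0.9, -0.2], [0.7, -1.4], [-2.1, -1.5], [1.2, 0.2], [0.1, 0.7]]
[508.  44.  20.]
[608.  54.  20.]
[499.  34.  20.]
[599.  41.  20.]
lead [505. 135.  34.]
lead [582. 144.  34.]
lead [500. 123.  34.]
lead [580. 140.  34.]
bl [573. 128.  32.]
bl [535. 120.  32.]
bl [546.  63.  32.]
bl [579.  66.  32.]
bl [572. 121.  32.]
bl [533. 117.  32.]
bl [538.  56.  32.]
bl [580.  65.  32.]
```

```bash
cat >> h.py <<'E'
from scipy.spatial.transform import Rotation as Rt
def go(pos,yaw,roll=180,pitch=0):
    s=telemetry.sense();T=tool_T(s)
    d=T[:3,:3].T@(np.array(pos)-T[:3,3])/10
    Rn=Rt.from_euler('xyz',[roll,pitch,yaw],degrees=True).as_matrix()
    print("t",s["time"],"shift cm",d.round(2),"turn",Rt.from_matrix(T[:3,:3].T@Rn).as_rotvec().round(4))
E
python3 -c "
from h import *
go([410,-170,160],84.5)"
```

```text
t 0.15 shift cm [-44.27 -56.68   8.23] turn [-1.4e-03  8.0e-04  1.2e+00]
```

```bash
python3 -m inch '[[[-44.27,-56.68,0],[0,0,1.2],1],[[-44.27,-56.68,0],[0,0,1.2],1],[[-44.27,-56.68,0],[0,0,1.2],1],[[-44.27,-56.68,0],[0,0,1.2],1],[[-44.27,-56.68,0],[0,0,1.2],1],[[-44.27,-56.68,0],[0,0,1.2],1],[[-44.27,-56.68,0],[0,0,1.2],1],[[-44.27,-56.68,0],[0,0,1.2],1],[[-44.27,-56.68,0],[0,0,1.2],1],[[-44.27,-56.68,0],[0,0,1.2],1],[[-44.27,-56.68,8.2],[0,0,1.2],1],[[-44.27,-56.68,8.2],[0,0,1.2],1],[[-44.27,-56.68,8.2],[0,0,1.2],1],[[-44.27,-56.68,8.2],[0,0,1.2],1],[[-44.27,-56.68,8.2],[0,0,1.2],1],[[-44.27,-56.68,8.2],[0,0,1.2],1],[[-44.27,-56.68,8.2],[0,0,1.2],1],[[-44.27,-56.68,8.2],[0,0,1.2],1],[[-44.27,-56.68,8.2],[0,0,1.2],1],[[-44.27,-56.68,8.2],[0,0,1.2],1]]'
python3 - <<'E'
from h import *
s=telemetry.sense();print(s["tool_pos"],s["tcp_rot"],s["ft_force"])
im=viewer.snapshot("wrist");cv2.imwrite("pics/w1.png",im[:,:,::-1]);np.save("pics/w1T.npy",tool_T(s))
E
```

```text
time: 2.15
tool_pos: [410.6, -168.8, 160.9]
tcp_rot: [179.9, 0.0, 84.6]
ft_force: [-0.7, -0.5, -0.1]
finger_gap: 85.2
[ 410.62864998 -168.84485373  160.89856012] [1.79935755e+02 2.49585831e-02 8.45880495e+01] [-0.72398308 -0.45479271 -0.11870285]
```

View pics/w1.png

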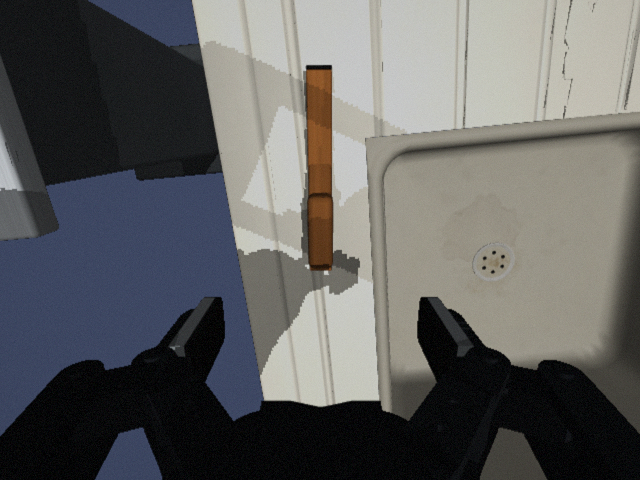

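The stick lies centred in the wrist view, with its nose at (306–331, 66) and its handle top from (308–333, 196) to (309–332, 266).

```bash
python3 - <<'E'
from h import *
a=cv2.imread("pics/w1.png")
cv2.imwrite("pics/c5.png",cv2.resize(a[55:85,285:355],None,fx=10,fy=10,interpolation=cv2.INTER_CUBIC))
cv2.imwrite("pics/c6.png",cv2.resize(a[180:280,285:355],None,fx=6,fy=6,interpolation=cv2.INTER_CUBIC))
E
```

```text
(no output)
```

View pics/c5.png

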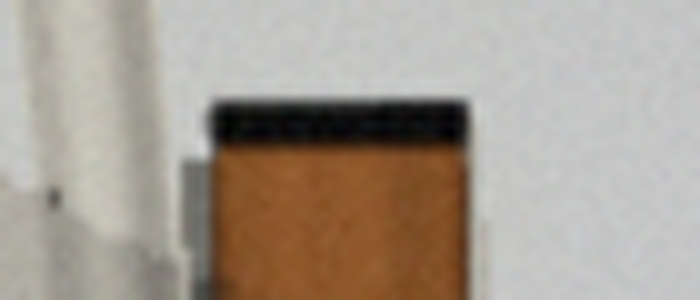

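View pics/c6.png

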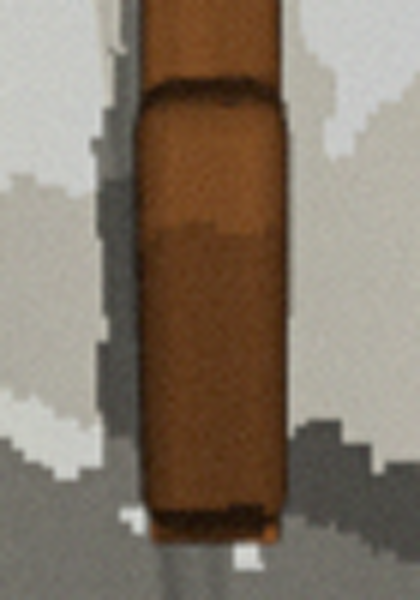

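```bash
python3 - <<'E'
from h import *
w=viewer.camera_model("wrist");T=np.load("pics/w1T.npy")@w["mount"]
uv=[(306.2,65.3),(331.7,65.3),(308,196),(332.8,196),(309,266),(332.5,266)]
L=[(125,10,12),(125,-10,12),(30,10,46),(30,-10,46),(-30,10,46),(-30,-10,46)]
x,res=fit([(w,T,L,uv)],[410,-170,1.48]);print(x[:2],np.degrees(x[2]));print(res.round(1).tolist())
go([x[0],x[1],26],np.degrees(x[2]))
E
```

```text
[ 409.94575823 -166.79895597] 85.06490557875992
[[-0.4, -2.2], [0.5, -2.5], [-1.2, -0.5], [0.8, -0.8], [-0.6, 3.9], [0.9, 3.7]]
t 2.2 shift cm [ 0.21 -0.1  13.48] turn [ 0.001   0.0004 -0.0084]
```

```bash
python3 -m inch '[[[0.2,-0.1,5],[0,0,-0.008],1],[[0.2,-0.1,10],[0,0,-0.008],1],[[0.2,-0.1,13],[0,0,-0.008],1],[[0.2,-0.1,13.5],[0,0,-0.008],1],[[0.2,-0.1,13.5],[0,0,-0.008],1],[[0.2,-0.1,13.5],[0,0,-0.008],1]]'; python3 -c "
from h import *
s=telemetry.sense();print(s['tool_pos'],s['tcp_rot'],s['ft_force'])"
```

```text
time: 2.8
tool_pos: [411.1, -168.2, 27.5]
tcp_rot: [179.8, 0.1, 85.0]
ft_force: [-0.1, -0.2, 0.5]
finger_gap: 85.2
[ 411.07293581 -168.20230928   27.45978876] [1.79833272e+02 7.69109451e-02 8.49772532e+01] [-0.06542535 -0.21452331  0.54647748]
```

```bash
python3 -m inch '[[[0,-0.1,0.2],[0,0,0],1],[[0,-0.1,0.2],[0,0,0],0.25],[[0,-0.1,0.2],[0,0,0],0.1],[[0,-0.1,0.2],[0,0,0],0.1],[[0,-0.1,0.2],[0,0,0],0.1],[[0,-0.1,0.2],[0,0,0],0.1],[[0,-0.1,0.2],[0,0,0],0.1],[[0,-0.1,0.2],[0,0,0],0.1]]' 90; python3 -c "
from h import *
s=telemetry.sense();print(s['tool_pos'],s['tcp_rot'],s['ft_force'])"
```

```text
time: 3.6
tool_pos: [408.8, -167.6, 23.7]
tcp_rot: [180.0, 0.0, 85.0]
ft_force: [0.2, 0.5, 3.5]
finger_gap: 18.7
[ 408.83004482 -167.61278999   23.65070684] [1.79959702e+02 1.84560093e-02 8.49541223e+01] [0.18126955 0.54016688 3.5057748 ]
```

```bash
python3 -m inch '[[[0,0,-5],[0,0,0],0.1],[[0,0,-10],[0,0,0],0.1],[[0,0,-10],[0,0,0],0.1]]'; python3 -c "
from h import *
s=telemetry.sense();print(s['tool_pos'],s['tcp_rot'],s['ft_force'],s['finger_gap'])
go([570,-102,125],96)"
```

```text
time: 3.9
tool_pos: [412.4, -169.5, 130.3]
tcp_rot: [179.4, 0.3, 85.0]
ft_force: [1.8, -0.3, 0.7]
finger_gap: 18.9
[ 412.35376575 -169.51719177  130.34636087] [179.42437498   0.25538066  84.96040116] [ 1.84500138 -0.27683425  0.6567194 ] 18.93514350732437
t 3.9 shift cm [ 8.11 15.1   0.65] turn [ 0.0096  0.0054 -0.1927]
```

```bash
python3 -m inch '[[[8.1,15.1,0],[0,0,-0.193],0.1],[[8.1,15.1,0],[0,0,-0.193],0.1],[[8.1,15.1,0],[0,0,-0.193],0.1],[[8.1,15.1,0],[0,0,-0.193],0.1],[[8.1,15.1,0],[0,0,-0.193],0.1],[[8.1,15.1,0],[0,0,-0.193],0.1],[[8.1,15.1,0],[0,0,-0.193],0.1]]'
python3 - <<'E'
from h import *
s=telemetry.sense();print(s["tool_pos"],s["tcp_rot"],s["ft_force"])
im=viewer.snapshot("wrist");cv2.imwrite("pics/w2.png",im[:,:,::-1]);np.save("pics/w2T.npy",tool_T(s))
s=telemetry.sense();print(s["tool_pos"],s["tcp_rot"],s["ft_force"])
E
```

```text
time: 4.6
tool_pos: [564.8, -100.2, 122.5]
tcp_rot: [-179.9, -0.0, 96.0]
ft_force: [0.2, 0.5, -0.8]
finger_gap: 18.8
[ 564.80028199 -100.24733154  122.52885304] [-1.79905010e+02 -2.21220950e-02  9.59926852e+01] [ 0.24772094  0.46571527 -0.790946  ]
[ 564.86980906 -100.40714226  122.82613643] [-1.79933730e+02 -1.41800909e-02  9.59720791e+01] [-0.16269497 -0.60415659 -1.11954608]
```

View pics/w2.png

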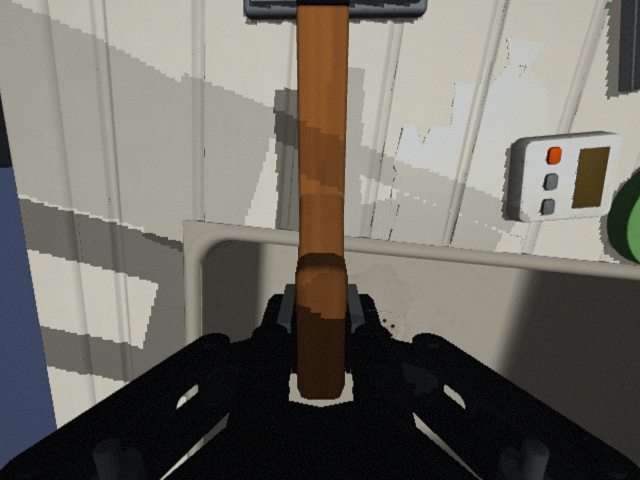

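```bash
python3 -c "
from h import *
go([490,-30,240],96)"
```

```text
t 4.65 shift cm [  7.78  -6.73 -11.71] turn [-0.0012 -0.0002 -0.0005]
```

```bash
python3 -m inch '[[[7.8,-6.7,-11.7],[0,0,0],0.1],[[7.8,-6.7,-11.7],[0,0,0],0.1],[[7.8,-6.7,-11.7],[0,0,0],0.1],[[7.8,-6.7,-11.7],[0,0,0],0.1],[[7.8,-6.7,-11.7],[0,0,0],0.1],[[7.8,-6.7,-11.7],[0,0,0],0.1],[[7.8,-6.7,-11.7],[0,0,0],0.1]]'
python3 - <<'E'
from h import *
s=telemetry.sense();print(s["tool_pos"],s["tcp_rot"],s["ft_force"])
im=viewer.snapshot("wrist");cv2.imwrite("pics/w3.png",im[:,:,::-1]);
s=telemetry.sense();print(s["tool_pos"],s["tcp_rot"],s["ft_force"]);np.save("pics/w3T.npy",tool_T(s))
E
```

```text
time: 5.35
tool_pos: [490.5, -30.0, 238.4]
tcp_rot: [-179.8, -0.0, 96.0]
ft_force: [0.3, 0.2, -1.0]
finger_gap: 19.3
[490.48390154 -30.03553466 238.36127568] [-1.79834221e+02 -3.50215544e-02  9.59574485e+01] [ 0.33458403  0.19911671 -0.97324472]
[490.54103463 -30.01005643 238.38556001] [-1.79823627e+02 -3.85197916e-02  9.59558546e+01] [-0.13896267 -0.12036128 -0.90404169]
```

View pics/w3.png

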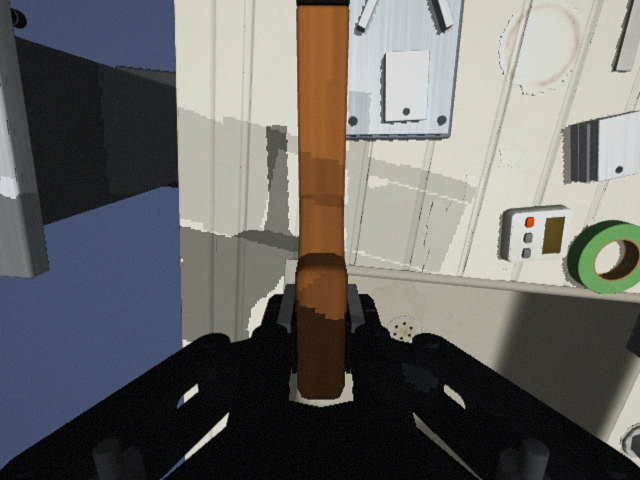

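```bash
python3 - <<'E'
import cv2
a=cv2.imread("pics/w3.png")
cv2.imwrite("pics/c7.png",cv2.resize(a[0:145,340:480],None,fx=5,fy=5,interpolation=cv2.INTER_CUBIC))
E
```

```text
(no output)
```

View pics/c7.png

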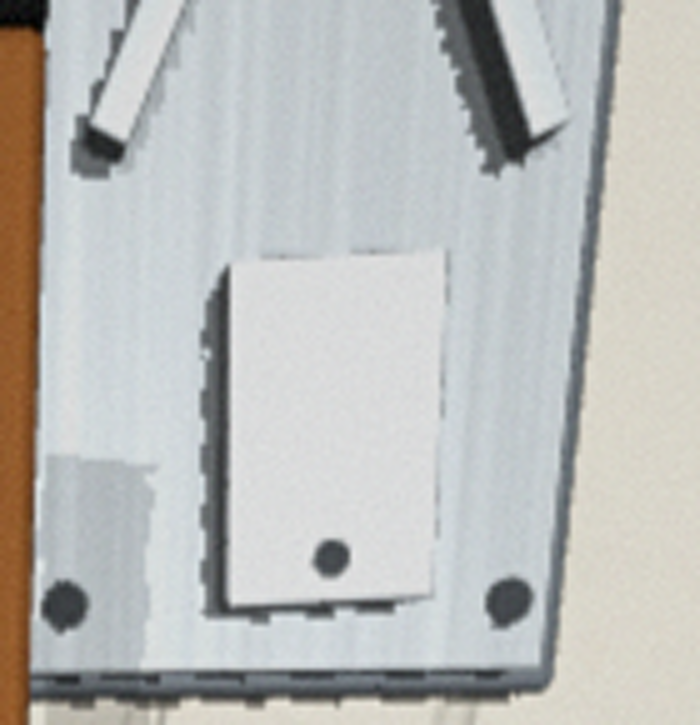

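```bash
python3 - <<'E'
from h import *
w=viewer.camera_model("wrist");T=np.load("pics/w3T.npy")@w["mount"]
c=lambda l:[(340+(x+.5)/5-.5,(y+.5)/5-.5) for x,y in l]
def up(n,l,z):
    P=np.array([unproj(w,p,z,T)[:2] for p in c(l)]);print(n,P.round(1).tolist());return P
b=up("blank",[(230,262),(444,250),(432,597),(226,606)],32)
print("sizes",np.linalg.norm(b-np.roll(b,-1,0),axis=1).round(1),"centre",b.mean(0))
f=(b[0]+b[1])/2-(b[2]+b[3])/2;print("yaw",np.degrees(np.arctan2(f[1],f[0])), "edges",[np.degrees(np.arctan2(*(d[::-1]))).round(1) for d in (b[0]-b[3],b[1]-b[2])], "rear",(b[2]+b[3])/2)
t=up("tipsinner",[(125,143),(530,148)],34);t2=up("tipsouter",[(90,125),(568,122)],34)
h=up("holes",[(65,605),(508,602)],20); e=up("bedcorner",[(548,668)],20)
d=h[1]-h[0];print("hole yaw",np.degrees(np.arctan2(d[1],d[0]))+90, np.linalg.norm(d),"tips w",np.linalg.norm(t[1]-t[0]),np.linalg.norm(t2[1]-t2[0]),"mid",t.mean(0),t2.mean(0),h.mean(0))
d=t.mean(0)-h.mean(0);print("axis yaw",np.degrees(np.arctan2(d[1],d[0])))
u=up("right edge",[(548,668),(608,60)],20);d=u[1]-u[0];print("edge yaw",np.degrees(np.arctan2(d[1],d[0])))
u=up("near edge",[(35,668),(540,666)],20);d=u[1]-u[0];print("edge yaw",np.degrees(np.arctan2(d[1],d[0]))+90)
E
```

```text
blank [[532.3, 121.8], [570.4, 127.7], [579.9, 69.3], [541.0, 63.6]]
sizes [38.6 59.2 39.3 58.9] centre [555.91482183  95.58558925]
yaw 98.8619834023371 edges [np.float64(98.5), np.float64(99.2)] rear [560.46118485  66.42655534]
tipsinner [[510.6, 138.0], [581.8, 144.5]]
tipsouter [[504.0, 140.1], [587.6, 149.2]]
holes [[511.3, 61.1], [598.5, 70.7]]
bedcorner [[609.1, 59.3]]
hole yaw 96.27476004699218 87.72749774453389 tips w 71.54231273144296 84.03821274790565 mid [546.18110036 141.276878  ] [545.80996162 144.64872617] [554.92844364  65.92544158]
axis yaw 96.62167221214229
right edge [[609.1, 59.3], [597.0, 163.9]]
edge yaw 96.59274195860147
near edge [[506.9, 48.7], [607.4, 59.5]]
edge yaw 96.1314644317687
```

```bash
python3 -c "
from h import *
go([578,-88,120],96.5)
go([578,-88,47],96.5)"
```

```text
t 5.4 shift cm [-6.68  8.13 11.81] turn [-0.0031 -0.0007 -0.0095]
t 5.4 shift cm [-6.69  8.16 19.11] turn [-0.0031 -0.0007 -0.0095]
```

```bash
python3 -m inch '[[[-6.7,8.15,0],[0,0,-0.0095],0.1],[[-6.7,8.15,0],[0,0,-0.0095],0.1],[[-6.7,8.15,4],[0,0,-0.0095],0.1],[[-6.7,8.15,8],[0,0,-0.0095],0.1],[[-6.7,8.15,12],[0,0,-0.0095],0.1],[[-6.7,8.15,15],[0,0,-0.0095],0.1],[[-6.7,8.15,17],[0,0,-0.0095],0.1],[[-6.7,8.15,18],[0,0,-0.0095],0.1],[[-6.7,8.15,18.3],[0,0,-0.0095],0.1],[[-6.7,8.15,18.3],[0,0,-0.0095],0.1],[[-6.7,8.15,18.3],[0,0,-0.0095],0.1]]'
python3 - <<'E'
from h import *
s=telemetry.sense();print(s["tool_pos"],s["tcp_rot"],s["ft_force"])
for n in ("scene","side","wrist"):
    im=viewer.snapshot(n);cv2.imwrite("pics/%s4.png"%n,im[:,:,::-1])
    s=telemetry.sense();print(s["tool_pos"],s["tcp_rot"],s["ft_force"])
np.save("pics/w4T.npy",tool_T(s))
a=cv2.imread("pics/side4.png");cv2.imwrite("pics/c8.png",cv2.resize(a[170:290,220:370],None,fx=5,fy=5,interpolation=cv2.INTER_CUBIC))
a=cv2.imread("pics/scene4.png");cv2.imwrite("pics/c9.png",cv2.resize(a[170:290,210:350],None,fx=5,fy=5,interpolation=cv2.INTER_CUBIC))
E
```

```text
time: 6.5
tool_pos: [580.3, -87.9, 58.7]
tcp_rot: [179.9, 0.0, 96.6]
ft_force: [0.3, -0.6, -1.7]
finger_gap: 18.9
[580.33067385 -87.89349149  58.7125718 ] [1.79883008e+02 4.54566025e-02 9.65519146e+01] [ 0.26435258 -0.6132921  -1.70941874]
[580.43636836 -87.8553402   58.88869114] [1.79861369e+02 5.22699582e-02 9.65578564e+01] [-0.44109547 -0.63898101  0.00360084]
[580.42114408 -87.82029252  58.91484564] [1.79857037e+02 5.34257055e-02 9.65596644e+01] [-0.43795178  0.18139233 -1.12939375]
[580.2613829  -87.73082919  58.72811338] [1.79873958e+02 4.76498712e-02 9.65657518e+01] [ 1.17672332  0.15775621 -0.43600715]
```

View pics/c8.png

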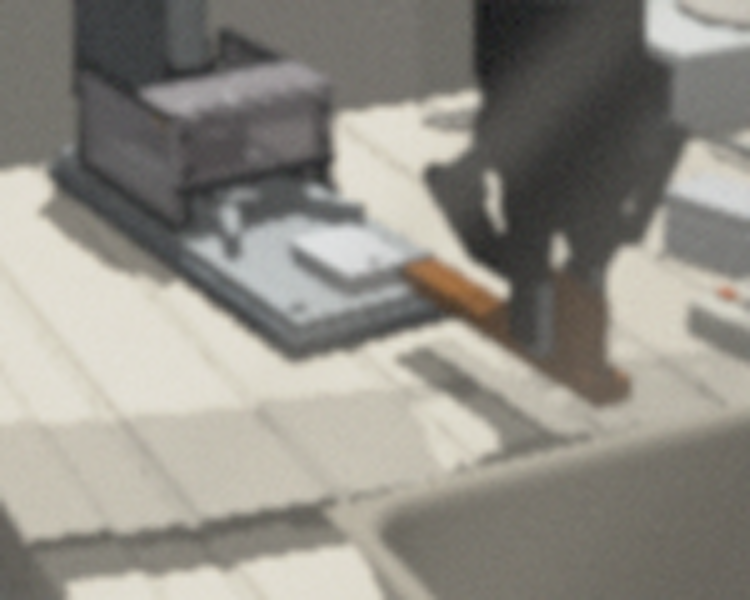

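View pics/c9.png

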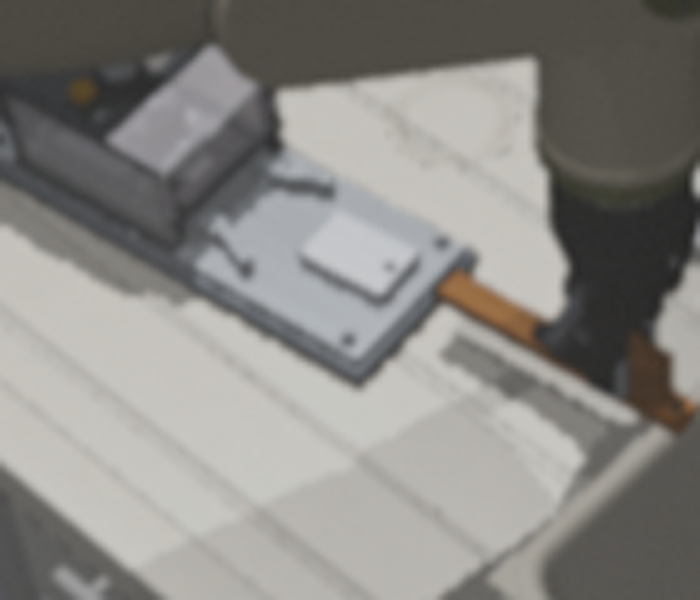

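View pics/wrist4.png

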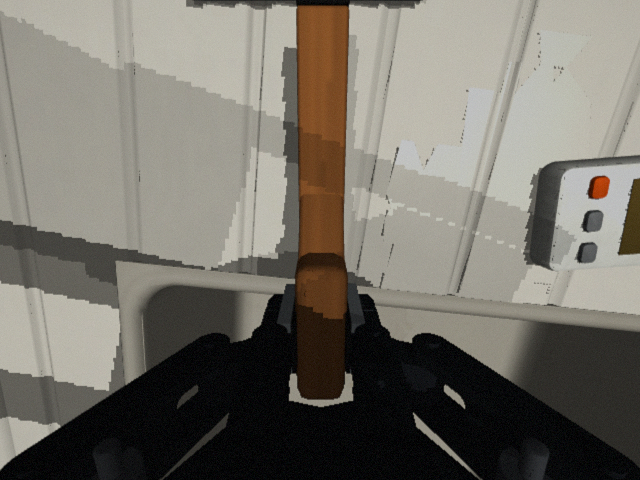

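```bash
python3 - <<'E'
from h import *
sc=viewer.camera_model("scene");sd=viewer.camera_model("side")
s=telemetry.sense();T=tool_T(s);print(s["time"],s["tool_pos"])
E=[]
pts=np.array([(125,10,12),(125,-10,12),(125,10,0),(-45,10,0),(-45,-10,0),(-45,10,12),(-30,10,46),(30,10,12)],float)
for zt in (24,):
  P=(pts*[1,-1,-1]+[0,0,zt])@T[:3,:3].T+T[:3,3]
  for n,cm,o in (("scene",sc,(210,170)),("side",sd,(220,170))):
    uv=proj(cm,P); a=cv2.imread(f"pics/{n}4.png");a=cv2.resize(a[o[1]:o[1]+120,o[0]:o[0]+150],None,fx=5,fy=5,interpolation=cv2.INTER_CUBIC)
    for u in uv: cv2.circle(a,tuple(int(v) for v in ((u-o)*5+2)),3,(0,0,255),1)
    cv2.imwrite(f"pics/d_{n}.png",a)
a=np.hstack([cv2.imread("pics/d_scene.png")[350:,500-150:],cv2.imread("pics/d_side.png")[200:450,350:]]) if 0 else None
E
```

```text
6.65 [580.2613829  -87.73082919  58.72811338]
```

View pics/d_scene.png

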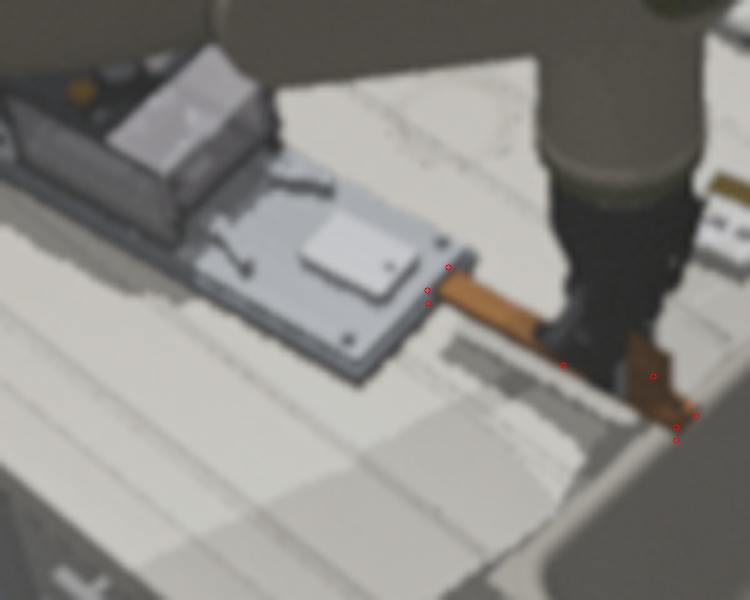

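View pics/d_side.png

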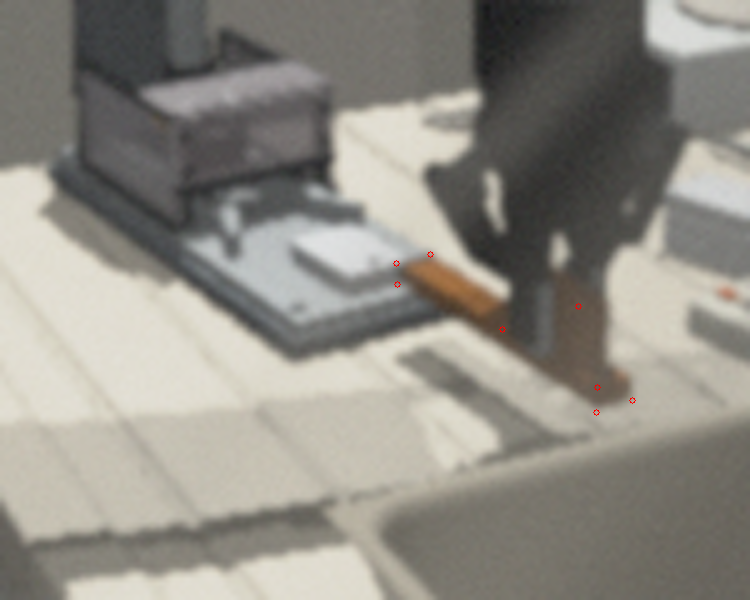

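```bash
python3 - <<'E'
from h import *
sc=viewer.camera_model("scene");sd=viewer.camera_model("side")
c,s=np.cos(np.radians(85)),np.sin(np.radians(85))
pts=np.array([(125,10,12),(125,-10,12),(125,10,0),(-45,10,0),(-45,-10,0),(-45,10,12),(-30,10,46),(-30,-10,46),(30,-10,46)],float)
P=np.c_[410+c*pts[:,0]-s*pts[:,1],-166.5+s*pts[:,0]+c*pts[:,1],pts[:,2]]
for n,cm,o,k in (("scene",sc,(265,265),8),("side",sd,(235,245),8)):
    uv=proj(cm,P); a=cv2.imread(f"pics/{n}0.png");a=cv2.resize(a[o[1]:o[1]+70,o[0]:o[0]+80],None,fx=k,fy=k,interpolation=cv2.INTER_CUBIC)
    for u in uv: cv2.circle(a,tuple(int(v) for v in ((u-o)*k+k/2)),4,(0,0,255),1)
    cv2.imwrite(f"pics/e_{n}.png",a)
b=[cv2.imread(f"pics/e_{n}.png") for n in ("scene","side")]
cv2.imwrite("pics/e.png",cv2.resize(np.hstack(b),None,fx=.6,fy=.6))
E
```

```text
(no output)
```

View pics/e.png

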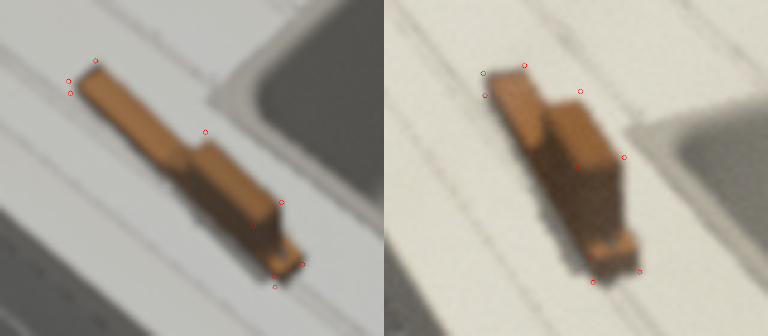

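```bash
python3 -m inch '[[[2,-0.25,0.8],[0,0,0],0.1],[[2,-0.25,0.8],[0,0,0],0.1],[[2,-0.25,0.8],[0,0,0],0.1],[[2,-0.25,0.8],[0,0,0],0.1]]'; python3 -m inch '[[[0,0,0.1],[0,0,0],0.1],[[0,0,0.2],[0,0,0],0.1],[[0,0,0.2],[0,0,0],0.1]]';python3 -m inch '[[[0,0,0.1],[0,0,0],0.1],[[0,0,0.2],[0,0,0],0.1],[[0,0,0.2],[0,0,0],0.1]]';
```

```text
time: 7.05
tool_pos: [575.0, -68.4, 50.0]
tcp_rot: [179.9, 0.0, 96.6]
ft_force: [0.4, -0.0, -1.2]
finger_gap: 19.0
time: 7.35
tool_pos: [574.4, -68.2, 47.2]
tcp_rot: [-180.0, -0.0, 96.5]
ft_force: [-0.3, -0.1, 0.0]
finger_gap: 19.0
time: 7.65
tool_pos: [574.3, -67.9, 45.0]
tcp_rot: [-180.0, -0.0, 96.6]
ft_force: [0.3, 0.3, -0.6]
finger_gap: 19.1
```

```bash
python3 - <<'E'
from h import *
for n in ("side",):
    im=viewer.snapshot(n);cv2.imwrite("pics/%s5.png"%n,im[:,:,::-1])
s=telemetry.sense();print(s["tool_pos"],s["tcp_rot"],s["ft_force"])
a=cv2.imread("pics/side5.png");cv2.imwrite("pics/c10.png",cv2.resize(a[190:270,260:360],None,fx=7,fy=7,interpolation=cv2.INTER_CUBIC))
E
```

```text
[574.36396887 -67.90381     45.12055166] [-1.79982678e+02 -4.90586239e-03  9.65606375e+01] [-0.65953481  0.14344267 -0.87503208]
```

View pics/c10.png

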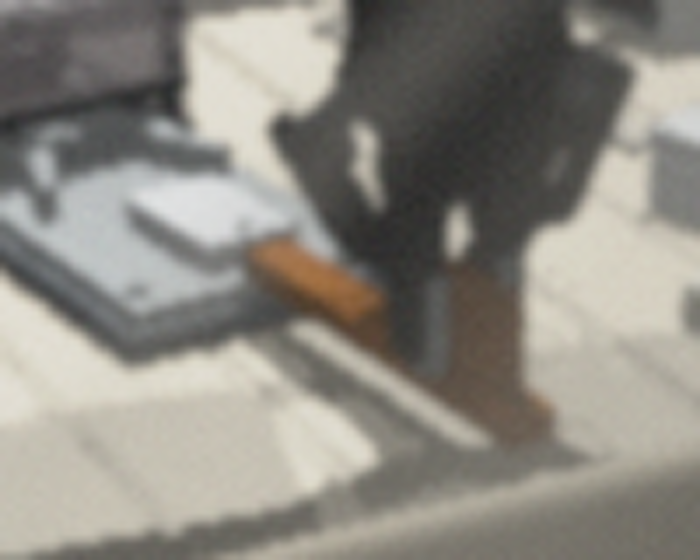

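```bash
for i in 1 2 3; do python3 -m inch '[[[0,0,0.1],[0,0,0],0.1],[[0,0,0.1],[0,0,0],0.1]]' | egrep 'tool_pos|ft_f' ; python3 -c "
from bench import telemetry
print(telemetry.sense()['wrist_torque'])"; done
```

```text
tool_pos: [574.4, -67.9, 44.2]
ft_force: [0.4, -0.7, -0.3]
[ 0.00539799  0.02354303 -0.0126401 ]
tool_pos: [574.6, -67.9, 43.4]
ft_force: [0.5, 0.6, 1.3]
[0.11963401 0.11386619 0.05669408]
tool_pos: [574.8, -68.1, 42.8]
ft_force: [-1.3, -1.6, 4.8]
[0.3445353  0.32636758 0.16885953]
```

```bash
python3 -m inch '[[[0,0,-0.25],[0,0,0],0.1],[[0.3,0,-0.25],[0,0,0],0.1],[[0.6,0,-0.25],[0,0,0],0.1],[[0.9,0,-0.25],[0,0,0],0.1],[[1.2,0,-0.25],[0,0,0],0.1],[[1.5,-0.03,-0.25],[0,0,0],0.1],[[1.9,-0.06,-0.25],[0,0,0],0.1],[[2.3,-0.1,-0.25],[0,0,0],0.1],[[2.7,-0.14,-0.25],[0,0,0],0.1],[[2.7,-0.14,-0.25],[0,0,0],0.1]]'; python3 - <<'E'
from h import *
for n in ("scene","side"):
    im=viewer.snapshot(n);cv2.imwrite("pics/%s6.png"%n,im[:,:,::-1])
a=cv2.imread("pics/side6.png")[180:260,240:340];b=cv2.imread("pics/scene6.png")[180:260,210:310]
cv2.imwrite("pics/c11.png",cv2.resize(np.vstack([a,b]),None,fx=3.7*1.9,fy=3.7,interpolation=cv2.INTER_CUBIC) if 0 else cv2.resize(np.hstack([a,b]),None,fx=4,fy=4,interpolation=cv2.INTER_CUBIC))
E
```

```text
time: 9.3
tool_pos: [569.9, -40.6, 44.8]
tcp_rot: [-180.0, -0.0, 96.6]
ft_force: [-0.1, -0.9, -1.2]
finger_gap: 18.9
```

View pics/c11.png

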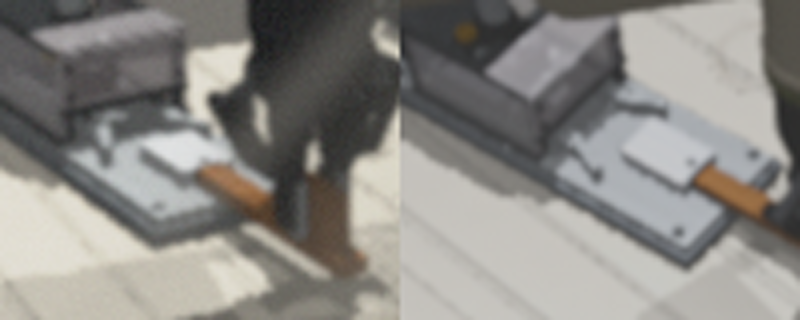

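```bash
python3 -m inch '[[[0.4,-0.03,0],[0,0,0],0.1],[[0.8,-0.07,0],[0,0,0],0.1],[[1.2,-0.11,0],[0,0,0],0.1],[[1.6,-0.15,0],[0,0,0],0.1],[[2,-0.19,0],[0,0,0],0.1],[[2.4,-0.23,0],[0,0,0],0.1],[[2.7,-0.26,0],[0,0,0],0.1],[[2.7,-0.26,0],[0,0,0],0.1]]'; python3 - <<'E'
from h import *
for n in ("scene","side","wrist"):
    im=viewer.snapshot(n);cv2.imwrite("pics/%s7.png"%n,im[:,:,::-1])
s=telemetry.sense();print(s["tool_pos"],s["tcp_rot"],s["ft_force"])
a=cv2.imread("pics/side7.png")[180:260,240:340];b=cv2.imread("pics/scene7.png")[180:260,210:310]
cv2.imwrite("pics/c12.png",cv2.resize(np.hstack([a,b]),None,fx=4,fy=4,interpolation=cv2.INTER_CUBIC))
E
```

```text
time: 10.2
tool_pos: [564.2, -14.2, 44.7]
tcp_rot: [-180.0, -0.0, 96.6]
ft_force: [0.5, -0.0, -1.7]
finger_gap: 18.7
[564.2780092  -14.70825972  44.72798964] [-1.79990757e+02 -4.22563403e-03  9.65641035e+01] [-0.29316089  1.02819436  0.19880958]
```

View pics/c12.png

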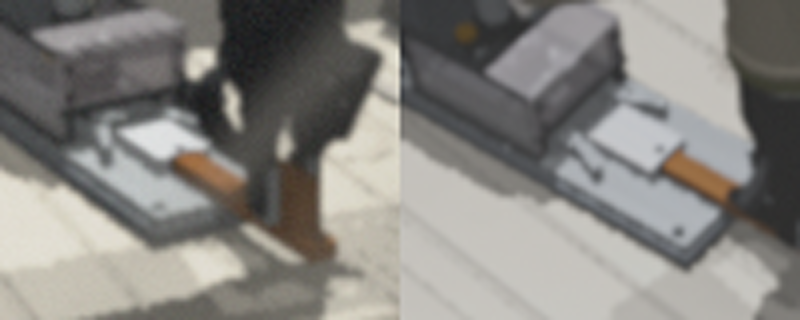

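View pics/wrist7.png

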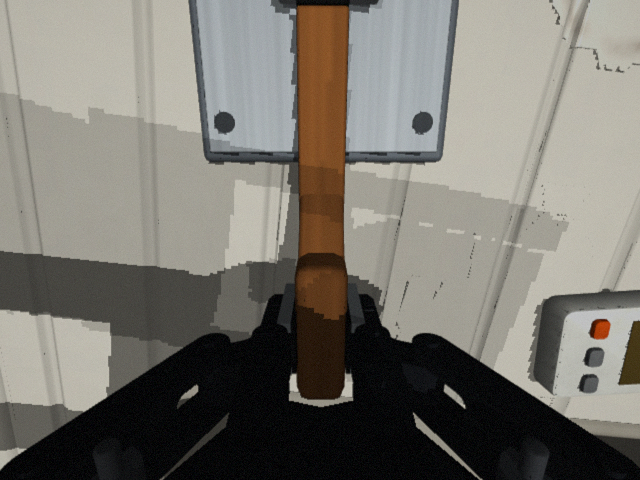

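```bash
python3 -m inch '[[[0.4,0,0],[0,0,0],0.1],[[0.8,0,0],[0,0,0],0.1],[[1.2,0,0],[0,0,0],0.1],[[1.6,0,0],[0,0,0],0.1],[[1.6,0,0],[0,0,0],0.1]]';python3 -m inch '[[[0.4,0,0],[0,0,0],0.1],[[0.8,0,0],[0,0,0],0.1],[[1.2,0,0],[0,0,0],0.1],[[1.6,0,0],[0,0,0],0.1],[[1.6,0,0],[0,0,0],0.1]]'; python3 - <<'E'
from h import *
for n in ("scene","side","wrist"):
    im=viewer.snapshot(n);cv2.imwrite("pics/%s8.png"%n,im[:,:,::-1])
s=telemetry.sense();print(s["tool_pos"],s["tcp_rot"],s["ft_force"])
a=cv2.imread("pics/side8.png")[180:260,230:330];b=cv2.imread("pics/scene8.png")[180:260,210:310]
cv2.imwrite("pics/c13.png",cv2.resize(np.hstack([a,b]),None,fx=4,fy=4,interpolation=cv2.INTER_CUBIC))
E
```

```text
time: 10.85
tool_pos: [562.4, 1.9, 44.7]
tcp_rot: [-180.0, -0.0, 96.6]
ft_force: [-1.1, 0.2, 0.8]
finger_gap: 18.8
time: 11.35
tool_pos: [560.6, 17.7, 44.7]
tcp_rot: [-180.0, -0.0, 96.6]
ft_force: [-0.7, 0.1, -0.2]
finger_gap: 18.6
[560.71908138  17.11851199  44.81847158] [ 1.79997046e+02 -1.29259418e-03  9.65678754e+01] [-0.46481062 -0.85195031 -1.47973766]
```

View pics/c13.png

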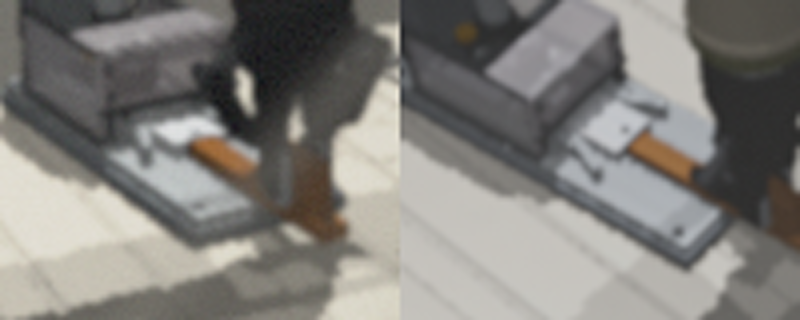

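View pics/wrist8.png

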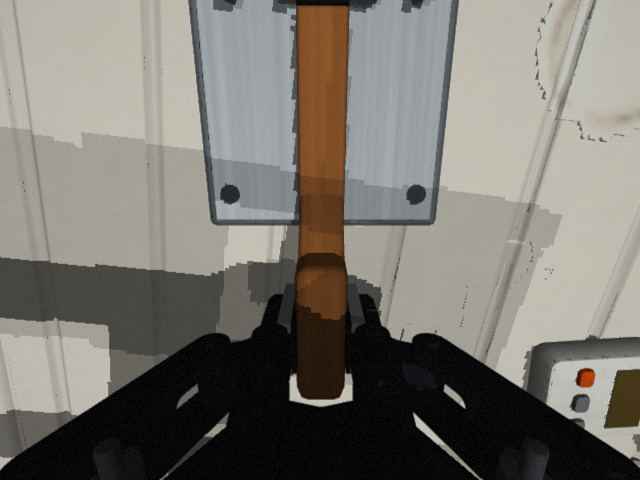

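```bash
cat > f.py <<'E'
from h import *
v=[]
for i in range(4):
    viewer.snapshot("side") if i else None
    s=telemetry.sense();v.append(np.r_[s["ft_force"],s["wrist_torque"],s["tool_pos"]])
v=np.array(v);m=v.mean(0);u=np.array([-.1132,.9936])
o=np.array([541.3,186.3]);print("t %.2f"%s["time"],"push %.2f"%(-(m[:2]@u)),(-(v[:,:2]@u)).round(1),"fz %.1f"%m[2],"tq",m[3:6].round(2),"nose x %.2f"%((m[6:8]-o)@u+125),"lat %.1f"%((m[6:8]-o)@np.array([-.9936,-.1132])),"z %.1f"%m[8])
E
python3 -m inch '[[[0.4,0,0],[0,0,0],0.1],[[0.8,0,0],[0,0,0],0.1],[[1.2,0,0],[0,0,0],0.1],[[1.6,0,0],[0,0,0],0.1],[[2,0,0],[0,0,0],0.1],[[2.4,0,0],[0,0,0],0.1],[[2.6,0,0],[0,0,0],0.1],[[2.6,0,0],[0,0,0],0.1]]'; python3 f.py; python3 -m inch '[[[0.15,0,0],[0,0,0],0.1],[[0.3,0,0],[0,0,0],0.1],[[0.3,0,0],[0,0,0],0.1]]'; python3 f.py;
```

```text
time: 12.3
tool_pos: [557.6, 43.3, 44.8]
tcp_rot: [-180.0, -0.0, 96.6]
ft_force: [-0.0, 0.5, -1.0]
finger_gap: 18.8
t 12.45 push -0.03 [-0.5  0.4 -0.5  0.5] fz -0.7 tq [-0.01 -0.01  0.  ] nose x -19.19 lat -0.1 z 44.8
time: 12.75
tool_pos: [557.4, 46.0, 44.8]
tcp_rot: [-180.0, -0.0, 96.6]
ft_force: [-0.5, 0.8, -0.8]
finger_gap: 18.8
t 12.90 push -0.26 [-0.8 -0.2 -0.5  0.5] fz -0.7 tq [0.   0.01 0.01] nose x -16.27 lat -0.1 z 44.8
```

```bash
for i in 1 2 3; do python3 -m inch '[[[0.1,0,0],[0,0,0],0.1],[[0.2,0,0],[0,0,0],0.1]]' >/dev/null; python3 f.py;done
```

```text
t 13.25 push 0.01 [ 0.2  1.  -0.2 -0.9] fz -0.6 tq [-0.08 -0.02  0.03] nose x -14.28 lat -0.1 z 44.8
t 13.60 push 0.67 [0.5 0.8 0.8 0.5] fz -0.3 tq [-0.06  0.02 -0.03] nose x -12.25 lat -0.1 z 44.8
t 13.95 push 0.20 [ 0.5  1.1 -0.  -0.8] fz -0.6 tq [-0.07 -0.    0.01] nose x -10.25 lat -0.1 z 44.8
```

```bash
for i in 1 2 3 4 5; do python3 -m inch '[[[0.1,0,0],[0,0,0],0.1],[[0.2,0,0],[0,0,0],0.1]]' >/dev/null; python3 f.py;done
```

```text
t 14.30 push 3.11 [5.3 2.4 2.2 2.5] fz -0.2 tq [-0.53 -0.01  0.04] nose x -8.67 lat -0.1 z 44.9
t 14.65 push 7.72 [8.2 7.5 7.5 7.6] fz 0.8 tq [-1.28 -0.03  0.12] nose x -7.59 lat -0.3 z 45.1
t 15.00 push 7.39 [7.5 8.3 6.8 7. ] fz 0.4 tq [-1.14 -0.03  0.09] nose x -5.45 lat -0.3 z 45.1
t 15.35 push 5.53 [5.6 5.7 5.2 5.7] fz 0.4 tq [-0.89 -0.04  0.06] nose x -3.10 lat -0.2 z 45.0
t 15.70 push 5.07 [5.7 4.8 5.8 4. ] fz 0.7 tq [-0.82 -0.03  0.05] nose x -0.90 lat -0.2 z 44.9
```

```bash
sed -i 's/"fz %.1f"%m\[2\]/"tqF",(-v[:,3]\/0.163).round(2)/' f.py; python3 -m inch '[[[0.2,0,0],[0,0,0],0.1],[[0.4,0,0],[0,0,0],0.1],[[0.6,0,0],[0,0,0],0.1],[[0.8,0,0],[0,0,0],0.1],[[1,0,0],[0,0,0],0.1],[[1.2,0,0],[0,0,0],0.1],[[1.4,0,0],[0,0,0],0.1],[[1.5,0,0],[0,0,0],0.1],[[1.6,0,0],[0,0,0],0.1]]'; python3 f.py; for i in 1 2; do python3 -m inch '[[[0.1,0,0],[0,0,0],0.1],[[0.2,0,0],[0,0,0],0.1]]' >/dev/null; python3 f.py;done
```

```text
time: 16.6
tool_pos: [553.9, 77.3, 44.9]
tcp_rot: [180.0, 0.0, 96.6]
ft_force: [0.5, -5.7, -0.0]
finger_gap: 18.9
t 16.75 push 5.13 [5.7 4.3 5.3 5.1] tqF [5.11 4.9  4.84 4.94] tq [-0.81 -0.08  0.02] nose x 15.36 lat -0.2 z 44.9
t 17.10 push 4.91 [5.4 4.8 4.4 5. ] tqF [5.24 5.04 4.86 4.58] tq [-0.8  -0.11  0.01] nose x 17.43 lat -0.1 z 44.9
t 17.45 push 4.52 [5.4 4.6 4.4 3.6] tqF [5.35 5.02 4.55 4.77] tq [-0.8  -0.09 -0.02] nose x 19.50 lat -0.1 z 44.9
```

```bash
for i in 1 2 3 4 5 6; do python3 -m inch '[[[0.05,0,0],[0,0,0],0.1],[[0.1,0,0],[0,0,0],0.1]]' >/dev/null; python3 f.py;done
```

```text
t 17.80 push 5.27 [5.1 5.5 5.  5.4] tqF [5.13 4.99 5.21 4.84] tq [-0.82 -0.12  0.01] nose x 20.49 lat -0.1 z 44.8
t 18.15 push 5.16 [6.4 4.8 5.  4.4] tqF [5.15 4.99 5.02 4.99] tq [-0.82 -0.14  0.01] nose x 21.47 lat -0.1 z 44.9
t 18.50 push 5.19 [5.6 4.8 4.9 5.4] tqF [5.64 5.01 4.99 5.22] tq [-0.85 -0.1   0.  ] nose x 22.49 lat -0.1 z 44.8
t 18.85 push 5.53 [5.  5.3 6.4 5.4] tqF [5.49 4.92 5.12 4.77] tq [-0.83 -0.08 -0.02] nose x 23.47 lat -0.1 z 44.8
t 19.20 push 5.09 [4.6 5.3 5.  5.4] tqF [5.7  4.86 5.2  5.09] tq [-0.85 -0.12  0.  ] nose x 24.46 lat -0.1 z 44.8
t 19.55 push 5.38 [5.6 6.1 4.9 4.9] tqF [5.47 5.02 4.88 4.6 ] tq [-0.81 -0.13 -0.05] nose x 25.47 lat -0.1 z 44.8
```

```bash
for i in 1 2; do python3 -m inch '[[[0.05,0,0],[0,0,0],0.1],[[0.1,0,0],[0,0,0],0.1]]' >/dev/null; python3 f.py;done
```

```text
t 19.90 push 5.37 [5.7 5.4 5.  5.4] tqF [5.68 4.95 5.26 4.92] tq [-0.85 -0.14 -0.  ] nose x 26.45 lat -0.1 z 44.9
t 20.25 push 5.45 [5.7 5.5 5.3 5.2] tqF [5.18 5.33 5.01 5.08] tq [-0.84 -0.1  -0.01] nose x 27.45 lat -0.1 z 44.9
```

```bash
for i in 1 2; do python3 -m inch '[[[0.05,0,0],[0,0,0],0.1],[[0.1,0,0],[0,0,0],0.1]]' >/dev/null; python3 f.py;done
```

```text
t 20.60 push 5.46 [6.2 5.2 5.8 4.6] tqF [5.44 5.17 4.83 5.37] tq [-0.85 -0.12 -0.01] nose x 28.46 lat -0.1 z 44.8
t 20.95 push 5.57 [6.1 5.  5.5 5.7] tqF [5.51 5.21 5.42 5.05] tq [-0.86 -0.13 -0.02] nose x 29.44 lat -0.1 z 44.8
```

```bash
for i in 1 2; do python3 -m inch '[[[0.05,0,0],[0,0,0],0.1],[[0.1,0,0],[0,0,0],0.1]]' >/dev/null; python3 f.py;done
```

```text
t 21.30 push 5.72 [5.5 6.  5.7 5.7] tqF [5.35 5.08 5.36 5.1 ] tq [-0.85 -0.14 -0.01] nose x 30.43 lat -0.1 z 44.8
t 21.65 push 5.62 [6.5 5.  6.  4.9] tqF [5.17 5.03 5.05 5.23] tq [-0.83 -0.13 -0.01] nose x 31.43 lat -0.1 z 44.8
```

```bash
for i in 1 2; do python3 -m inch '[[[0.05,0,0],[0,0,0],0.1],[[0.1,0,0],[0,0,0],0.1]]' >/dev/null; python3 f.py;done
```

```text
t 22.00 push 5.70 [6.3 5.5 5.5 5.6] tqF [4.78 5.49 5.06 4.98] tq [-0.83 -0.16  0.02] nose x 32.43 lat -0.1 z 44.8
t 22.35 push 5.50 [6.3 5.1 5.3 5.3] tqF [5.22 5.64 5.42 5.23] tq [-0.88 -0.13 -0.01] nose x 33.44 lat -0.1 z 44.8
```

```bash
for i in 1 ; do python3 -m inch '[[[0.05,0,0],[0,0,0],0.1],[[0.1,0,0],[0,0,0],0.1]]' >/dev/null; python3 f.py;done
```

```text
t 22.70 push 5.47 [5.5 5.6 5.7 5.2] tqF [5.09 5.51 4.91 5.21] tq [-0.84 -0.15 -0.02] nose x 34.42 lat -0.1 z 44.8
```

```bash
for i in 1 2; do python3 -m inch '[[[0.05,0,0],[0,0,0],0.1],[[0.1,0,0],[0,0,0],0.1]]' >/dev/null; python3 f.py;done
```

```text
t 23.05 push 5.61 [5.8 5.9 5.4 5.3] tqF [5.36 5.48 5.31 5.  ] tq [-0.86 -0.13 -0.  ] nose x 35.43 lat -0.1 z 44.8
t 23.40 push 5.55 [5.3 5.  6.4 5.4] tqF [5.47 5.48 5.49 5.2 ] tq [-0.88 -0.13 -0.01] nose x 36.43 lat -0.1 z 44.8
```

```bash
for i in 1 2; do python3 -m inch '[[[0.05,0,0],[0,0,0],0.1],[[0.1,0,0],[0,0,0],0.1]]' >/dev/null; python3 f.py;done
```

```text
t 23.75 push 5.48 [5.7 5.6 5.1 5.6] tqF [5.49 5.24 5.14 5.3 ] tq [-0.86 -0.13 -0.04] nose x 37.42 lat -0.1 z 44.8
t 24.10 push 5.53 [5.7 6.2 4.8 5.4] tqF [5.67 5.56 5.28 5.26] tq [-0.89 -0.13 -0.01] nose x 38.43 lat -0.1 z 44.8
```

```bash
for i in 1 2; do python3 -m inch '[[[0.05,0,0],[0,0,0],0.1],[[0.1,0,0],[0,0,0],0.1]]' >/dev/null; python3 f.py;done
```

```text
t 24.45 push 5.58 [5.5 5.8 5.6 5.4] tqF [5.52 5.08 5.27 5.25] tq [-0.86 -0.15 -0.01] nose x 39.42 lat -0.1 z 44.8
t 24.80 push 5.47 [5.9 6.2 5.3 4.4] tqF [5.52 5.31 5.36 5.14] tq [-0.87 -0.14 -0.03] nose x 40.42 lat -0.1 z 44.8
```

```bash
for i in 1 2; do python3 -m inch '[[[0.05,0,0],[0,0,0],0.1],[[0.1,0,0],[0,0,0],0.1]]' >/dev/null; python3 f.py;done
```

```text
t 25.15 push 5.60 [6.8 5.7 4.7 5.2] tqF [5.35 5.44 5.13 4.99] tq [-0.85 -0.13 -0.04] nose x 41.43 lat -0.1 z 44.8
t 25.50 push 6.07 [5.8 6.7 6.6 5.2] tqF [6.28 6.03 6.12 5.47] tq [-0.97 -0.12  0.02] nose x 42.27 lat -0.1 z 44.9
```

```bash
for i in 1 2 3; do python3 -m inch '[[[0.05,0,0],[0,0,0],0.1],[[0.05,0,0],[0,0,0],0.1]]' >/dev/null; python3 f.py;done
```

```text
t 25.85 push 6.48 [6.9 6.  6.3 6.8] tqF [6.23 6.05 5.96 6.11] tq [-0.99 -0.13 -0.  ] nose x 42.71 lat -0.1 z 44.9
t 26.20 push 7.05 [7.2 7.1 7.3 6.6] tqF [6.29 6.36 6.5  6.17] tq [-1.03 -0.13 -0.01] nose x 43.17 lat -0.1 z 44.9
t 26.55 push 7.17 [7.7 6.8 7.5 6.7] tqF [6.58 6.58 6.4  6.79] tq [-1.07 -0.15  0.02] nose x 43.62 lat -0.1 z 44.9
```

```bash
for i in 1 2 ; do python3 -m inch '[[[0.05,0,0],[0,0,0],0.1],[[0.05,0,0],[0,0,0],0.1]]' >/dev/null; python3 f.py;done
```

```text
t 26.90 push 6.93 [7.3 7.1 7.1 6.3] tqF [6.43 6.7  7.   6.75] tq [-1.1  -0.13  0.03] nose x 44.09 lat -0.1 z 44.9
t 27.25 push 8.09 [7.4 8.6 8.2 8.1] tqF [7.73 7.52 7.6  7.35] tq [-1.23 -0.13  0.04] nose x 44.39 lat -0.1 z 44.9
```

```bash
for i in 1 ; do python3 -m inch '[[[0.04,0,0],[0,0,0],0.1],[[0.04,0,0],[0,0,0],0.1]]' >/dev/null; python3 f.py;done
```

```text
t 27.60 push 9.57 [10.5  8.5  9.4  9.9] tqF [8.91 8.82 8.96 9.2 ] tq [-1.46 -0.12  0.06] nose x 44.43 lat -0.1 z 45.0
```

```bash
python3 -m inch '[[[-0.1,0,0],[0,0,0],0.1],[[-0.3,0,0],[0,0,0],0.1],[[-0.6,0,0],[0,0,0],0.1],[[-1.1,0,0],[0,0,0],0.1],[[-2,0,0],[0,0,0],0.1],[[-3.5,0,0],[0,0,0],0.1],[[-5,0,0],[0,0,0],0.1],[[-7,0,0],[0,0,0],0.1],[[-9,0,0],[0,0,0],0.1],[[-11,0,0],[0,0,0],0.1],[[-13,0,0],[0,0,0],0.1],[[-15,0,0],[0,0,0],0.1],[[-16,0,0],[0,0,0],0.1],[[-16,0,0],[0,0,0],0.1],[[-16,0,0],[0,0,0],0.1]]'; python3 f.py; python3 - <<'E'
from h import *
for n in ("scene","side"):
    im=viewer.snapshot(n);cv2.imwrite("pics/%s9.png"%n,im[:,:,::-1])
a=cv2.imread("pics/side9.png")[160:240,220:320];b=cv2.imread("pics/scene9.png")[170:250,200:300]
cv2.imwrite("pics/c14.png",cv2.resize(np.hstack([a,b]),None,fx=4,fy=4,interpolation=cv2.INTER_CUBIC))
E
```

```text
time: 29.1
tool_pos: [568.4, -51.7, 44.7]
tcp_rot: [-180.0, -0.0, 96.5]
ft_force: [0.5, -0.3, -0.9]
finger_gap: 19.2
t 29.25 push 0.17 [ 0.4  0.1  0.4 -0.1] tqF [ 0.02 -0.06 -0.11  0.14] tq [ 0.   -0.01  0.01] nose x -114.00 lat -0.1 z 44.7
```

View pics/c14.png

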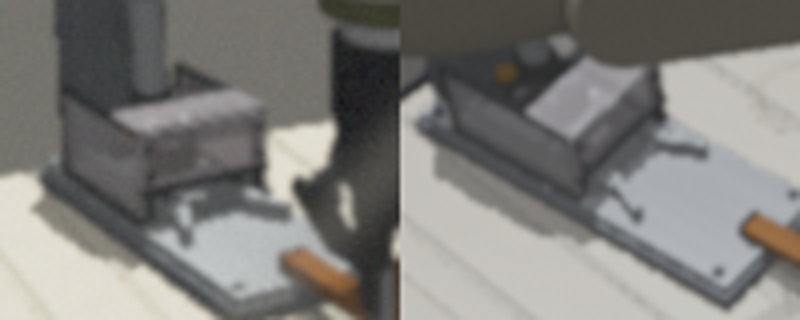

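```bash
python3 -m inch '[[[-3,0,0],[0,0,0],0.1],[[-6,0,0],[0,0,0],0.1],[[-6,0,-4],[0,0,0],0.1],[[-6,0,-6],[0,0,0],0.1],[[-6,0,-6],[0,0,0],0.1],[[-6,0,-6],[0,0,0],0.1]]'; python3 -c "
from h import *
go([409.5,-167.5,80],85)"
```

```text
time: 29.95
tool_pos: [575.8, -110.9, 105.1]
tcp_rot: [179.9, 0.0, 96.6]
ft_force: [0.3, -0.6, -1.4]
finger_gap: 18.7
t 29.95 shift cm [ -3.72 -17.17   2.49] turn [0.001  0.0003 0.2024]
```

```bash
python3 -m inch '[[[-3.7,-17.2,0],[0,0,0.2],0.1],[[-3.7,-17.2,0],[0,0,0.2],0.1],[[-3.7,-17.2,0],[0,0,0.2],0.1],[[-3.7,-17.2,0],[0,0,0.2],0.1],[[-3.7,-17.2,0],[0,0,0.2],0.1],[[-3.7,-17.2,2.5],[0,0,0.2],0.1],[[-3.7,-17.2,4.5],[0,0,0.2],0.1],[[-3.7,-17.2,4.5],[0,0,0.2],0.1],[[-3.7,-17.2,4.5],[0,0,0.2],0.1],[[-3.7,-17.2,4.5],[0,0,0.2],0.1]]'; python3 - <<'E'
from h import *
for n in ("scene","side"):
    im=viewer.snapshot(n);cv2.imwrite("pics/%s10.png"%n,im[:,:,::-1])
s=telemetry.sense();print(s["tool_pos"],s["tcp_rot"],s["ft_force"],s["wrist_torque"])
a=cv2.imread("pics/side10.png")[230:310,215:315];b=cv2.imread("pics/scene10.png")[260:340,260:360]
cv2.imwrite("pics/c15.png",cv2.resize(np.hstack([a,b]),None,fx=4,fy=4,interpolation=cv2.INTER_CUBIC))
go([409.5,-167.5,27],85)
E
```

```text
time: 30.95
tool_pos: [409.6, -167.6, 60.5]
tcp_rot: [180.0, 0.0, 85.1]
ft_force: [0.8, -0.3, -0.2]
finger_gap: 18.5
[ 409.72891616 -167.88013665   60.84555019] [1.79908487e+02 3.99187390e-02 8.51234309e+01] [-0.23239836  0.44690875 -0.35556165] [ 0.02505227 -0.02359209 -0.05255364]
t 31.05 shift cm [ 0.04 -0.03  3.38] turn [0.0016 0.0007 0.0022]
```

View pics/c15.png

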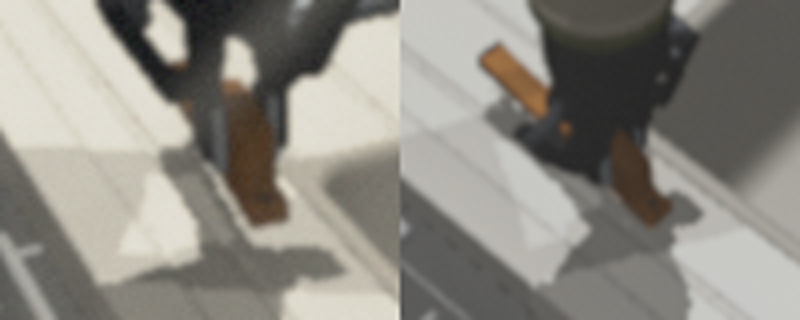

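```bash
python3 -m inch '[[[0,0,1],[0,0,0],0.1],[[0,0,2],[0,0,0],0.1],[[0,0,2.8],[0,0,0],0.1],[[0,0,3.3],[0,0,0],0.1],[[0,0,3.3],[0,0,0],0.1]]'; python3 -m inch '[[[0,0,0.1],[0,0,0],0.1],[[0,0,0.1],[0,0,0],0.1]]';python3 f.py; python3 -m inch '[[[0,0,0.1],[0,0,0],0.1],[[0,0,0.1],[0,0,0],0.1]]'; python3 f.py
```

```text
time: 31.55
tool_pos: [407.8, -167.1, 25.5]
tcp_rot: [-179.9, -0.1, 85.1]
ft_force: [0.7, 0.5, -1.2]
finger_gap: 18.9
time: 31.75
tool_pos: [409.0, -167.8, 26.0]
tcp_rot: [180.0, 0.0, 85.1]
ft_force: [0.2, -1.1, 0.0]
finger_gap: 18.7
t 31.90 push 0.33 [ 1.2 -0.6  0.6  0.2] tqF [ 0.3   0.09 -0.11 -0.19] tq [-0.    0.01  0.02] nose x -211.84 lat 171.5 z 26.1
time: 32.1
tool_pos: [408.8, -167.6, 24.8]
tcp_rot: [180.0, 0.0, 85.1]
ft_force: [-0.2, 0.3, -1.0]
finger_gap: 18.9
t 32.25 push 0.00 [-0.3  0.4  0.  -0.1] tqF [ 0.08  0.    0.14 -0.08] tq [-0.01 -0.   -0.01] nose x -211.66 lat 171.7 z 24.8
```

```bash
sed -i 's/,"lat/,"fz",v[:,2].round(1),"lat/' f.py; for i in 1 2; do python3 -m inch '[[[0,0,0.07],[0,0,0],0.1],[[0,0,0.07],[0,0,0],0.1]]'>/dev/null; python3 f.py; done
```

```text
t 32.60 push 0.06 [-0.1  0.6 -0.7  0.4] tqF [-0.27  0.42  0.15  0.11] tq [-0.02 -0.01  0.02] nose x -211.62 fz [-0.6 -0.7 -1.2  0.7] lat 171.8 z 24.0
t 32.95 push -1.20 [-0.8 -1.2 -1.4 -1.4] tqF [-0.47 -0.77 -0.79 -0.83] tq [0.12 0.27 0.01] nose x -211.74 fz [2.8 3.4 3.8 4.7] lat 171.6 z 23.6
```

```bash
python3 -m inch '[[[0,0,0],[0,0,0],0.25],[[0,0,0],[0,0,0],0.3],[[0,0,0],[0,0,0],0.4],[[0,0,0],[0,0,0],0.6],[[0,0,0],[0,0,0],0.6],[[0,0,0],[0,0,0],0.6],[[0,0,0],[0,0,0],0.6]]'; python3 - <<'E'
from h import *
for n in ("scene","side"):
    im=viewer.snapshot(n);cv2.imwrite("pics/%s11.png"%n,im[:,:,::-1])
a=cv2.imread("pics/side11.png")[230:310,215:315];b=cv2.imread("pics/scene11.png")[260:340,260:360]
cv2.imwrite("pics/c16.png",cv2.resize(np.hstack([a,b]),None,fx=4,fy=4,interpolation=cv2.INTER_CUBIC))
E
```

```text
time: 33.65
tool_pos: [408.8, -167.6, 23.4]
tcp_rot: [180.0, 0.0, 85.1]
ft_force: [-0.5, 0.4, 0.5]
finger_gap: 51.1
```

View pics/c16.png

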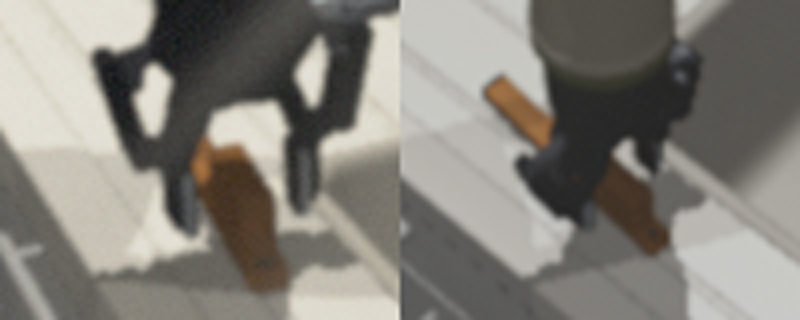

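The stick stands upright on the bench, with both fingers clear of it. Next I'll rise straight up and then check the blank and stick.

```bash
python3 -m inch '[[[0,0,-1],[0,0,0],0.6],[[0,0,-3],[0,0,0],0.6],[[0,0,-7],[0,0,0],0.6],[[0,0,-11],[0,0,0],0.6],[[0,0,-14],[0,0,0],0.6],[[0,0,-14],[0,0,0],0.6],[[0,0,-14],[0,0,0],0.6],[[0,0,-14],[0,0,0],0.6]]'; python3 - <<'E'
from h import *
for n in ("scene","side","wrist"):
    im=viewer.snapshot(n);cv2.imwrite("pics/%s12.png"%n,im[:,:,::-1])
s=telemetry.sense();np.save("pics/w12T.npy",tool_T(s));print(s["tool_pos"])
a=cv2.imread("pics/side12.png")[230:310,215:315];b=cv2.imread("pics/scene12.png")[260:340,260:360]
c=cv2.imread("pics/side12.png")[150:230,215:315];d=cv2.imread("pics/scene12.png")[160:240,190:290]
cv2.imwrite("pics/c17.png",cv2.resize(np.vstack([np.hstack([a,b]),np.hstack([c,d])]),None,fx=3.7,fy=3.7,interpolation=cv2.INTER_CUBIC))
E
```

```text
time: 34.55
tool_pos: [408.2, -167.3, 162.5]
tcp_rot: [-179.9, -0.0, 85.1]
ft_force: [0.9, -0.1, -0.1]
finger_gap: 51.2
[ 407.95748294 -167.15015366  162.02213925]
```

View pics/c17.png

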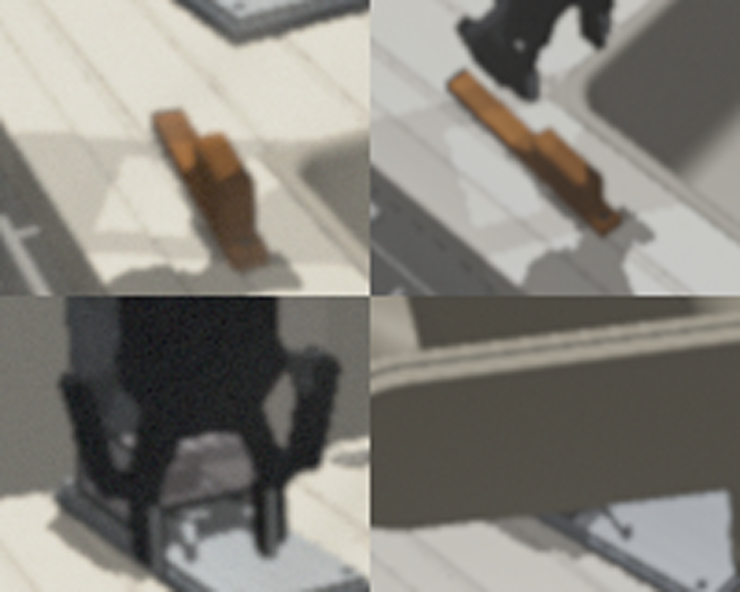

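View pics/wrist12.png

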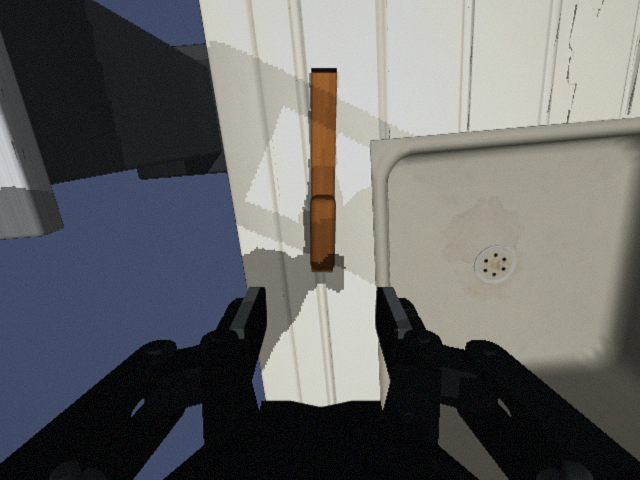

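```bash
python3 -m inch '[[[-5,0,-5],[0,0,0],0.6],[[-10,0,-10],[0,0,0],0.6],[[-15,0,-12],[0,0,0],0.6],[[-20,0,-12],[0,0,0],0.6],[[-20,0,-12],[0,0,0],0.6],[[-20,0,-12],[0,0,0],0.6],[[-20,0,-12],[0,0,0],0.6]]'; python3 - <<'E'
from h import *
for n in ("scene","side"):
    im=viewer.snapshot(n);cv2.imwrite("pics/%s13.png"%n,im[:,:,::-1])
sd=viewer.camera_model("side");sc=viewer.camera_model("scene")
a=cv2.imread("pics/side13.png");print(a.shape)
cl=cv2.createCLAHE(4,(4,4))
c=cv2.resize(a[175:235,220:300],None,fx=8,fy=8,interpolation=cv2.INTER_CUBIC);
cv2.imwrite("pics/c18.png",c)
b=cv2.imread("pics/scene13.png");cv2.imwrite("pics/c19.png",cv2.resize(b,None,fx=1,fy=1))
E
```

```text
time: 35.4
tool_pos: [391.2, -367.3, 282.2]
tcp_rot: [-179.9, -0.1, 85.0]
ft_force: [0.4, 1.2, -1.4]
finger_gap: 51.0
(480, 640, 3)
```

View pics/c18.png

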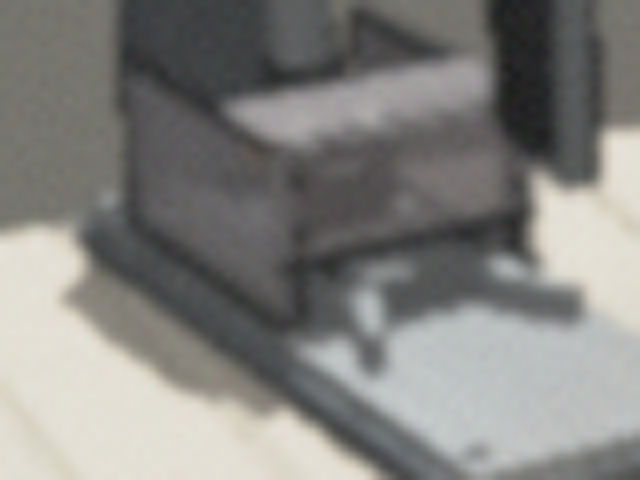

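View pics/c19.png

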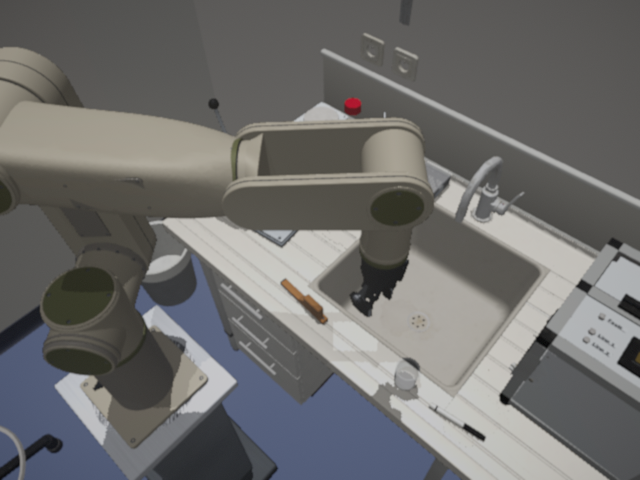

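The feed table and mouth are empty in the side view, and the stick is back at scene (283–326, 282–320). The other things look untouched.

```bash
python3 -c "
from bench import r
print(r.hand_in())"
```

```text
the job is handed in; nothing more can be done
None
```

The blank is loaded against the stop screw, the stick is back where I found it, and the job was handed in at about 35.5 s of the 72 s.

**Push:** I pushed the blank with the stick's nose, straightening it and bringing it onto the press's centre line. It went between the rails and under the roller, which took a peak push of about 7.7 N and then a steady drag of about 5.2 N.

**Seating:** I then went in 1 mm and later 0.5 mm steps.
- The sprung tip was felt at nose x ≈ 42 mm.
- About 2.5 mm further on, the push climbed steeply while the nose stopped moving.
- I stopped there at about 9.0–9.5 N in total. That puts roughly 4 N on the gauge, against its clamp's 9 N.

**Stick:** I drew it straight out, lowered it until it touched the bench, released it and moved the arm clear. The last pictures show it upright on its flat underside, about where it started.

**Checks:** The last pictures also show the feed table and guard opening empty and nothing visibly disturbed; the arm hid the bystanders beyond the press from the scene camera.

**Not confirmed by eye:** The guard hid the blank, so its seating and the gauge not slipping rest on the force and position readings alone. Camera and pose readings disagreed by a few millimetres at times, so I set the stick's height by touching it to the bed.

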